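# Rehang the chip guard's lift-off door

### The job

The door of the small chip guard was lifted off to load the mould insert. Pick the door up by its top rail, hang it back standing open, with both hinge knuckles dropped fully home over the two hinge pins, then swing it shut until its tongue snaps in behind the catch roller, and let go. Do it by feel and gently: never force the door or let it bang against the guard, and do not disturb the insert, the air grinder or the paste jar.

Things in the scene. Friction and masses are not known exactly. Their poses are not given: they have to be found in the camera images.
- door: Loose lift-off door, 0.32 kg: frame of 20 mm aluminium profile with clear pane, 130 wide (y -65 to 65 mm), 110 high, 20 thick (x). It starts standing upright on the bench. Origin: centre of its underside. x points to its inner side (into the guard when shut), y from hinge edge to latch edge, z up. Outer face: black knob 22 mm wide, 21 mm proud, at y 55, z 40 mm.
- top_rail (a point): The place to grip the door: middle of its top rail (door frame 0, 0, 100 mm), a solid bar 20 mm thick (x), z 90 to 110 mm, 130 mm long. The centre of mass is below it, within 5 mm along y. A lamp hangs 0.6 m above the bench over the far half of the work (x of the world above 0.68 m): carry the door low, and back towards the robot before going across.
- guard: Chip guard, fixed: base plate 150 x 150 x 10 mm, four 20 mm posts to z = 132 mm, clear panes behind and at both sides; open on top and at the front (-x, towards the robot). Origin: centre of its underside; y is left seen from the robot. Hinge pins in front of its right (-y) post; at the left post two rubber stops 8 mm high and the catch, whose housing roofs over the shut door's tongue.
- door_shut (a point): Fixed point of the guard (-93, 0, 22 mm): where the shut door's origin lies, within 7 mm along y, as the pins are set; its yaw is then the guard's. The door opens outwards, to -x, about the pins: opened by an angle a its yaw is the guard's plus a (a = 1.57: it stands straight out in front, outer face to the right). Lower it on standing open: shut, the catch housing blocks the tongue.
- pin_low (a point): Lower hinge pin at the inner end of its adjusting slots: on its axis at the shoulder where the knuckle rests (guard frame -93, -67.5, 30 mm). Upright, 8 mm thick, 14 mm high, flat top, edge broken 0.6 mm; shoulder 19 mm wide. The hinge plate is really clamped 2 to 15 mm further out (-y of the guard; x and z are true), both pins alike. The readings lack this: find it by feel or eye.
- pin_high (a point): Upper hinge pin, right above the lower: the same size and shift; this point on its shoulder is 106 mm above the bench. Between the lower pin's top and the upper shoulder's underside are 56 mm (the hinge plate's flat front, 3.5 mm behind a knuckle in place, is at guard x -80): the lower knuckle comes in there from the front, the door a little over 14 mm above home.
- knuckle_low (a point): Door's lower knuckle, a steel tube 19 mm outside, 10 mm bore, 18 mm long, upright: on its axis at its lower end (door frame 0, -76, 8 mm). Home when it rests on the lower pin's shoulder. It drops on when within about 1 mm of the pin's axis.
- knuckle_high (a point): Door's upper knuckle, the same tube: on its axis at its lower end (door frame 0, -76, 84 mm).
- tongue_nose (a point): Middle of the rounded nose of the door's tongue: a steel bar 12 mm thick and 20 mm long along y, 28 mm off the inner face (door frame 38, 24, 57 mm).
- roller_rest (a point): Fixed point of the guard (-65, 25.5, 85.5 mm): middle of the catch roller at rest. Black roller 12 mm thick along y, sprung down with 4.5 N and 300 N/m. As the door shuts the nose passes under it, lifts it a few mm, and it drops behind: a push of about 4 to 8 N at the door's latch edge. Shut against the stops, the nose is about 10 mm beyond this point (+x of the guard).
- catch_roller (a joint): Lift of the catch roller in m: 0 at rest, grows upwards.
- mould_insert: Bystander: bright aluminium mould insert, 60 x 98 x 64 mm, loose on the guard's base plate. Origin: centre of its underside.
- air_grinder_1: Bystander: air pencil grinder, 19 x 169 x 20 mm, lying loose on the bench in front. Origin: centre of its underside.
- paste_jar: Bystander: round paste jar with black screw lid, 55 mm wide, 46 mm high, standing loose near the edge of the steel block on the bench, beside the door. Origin: centre of its underside.

How it is judged (in metres and radians):
On the way:
1. the door rests on both pins, fully home, standing open (more than 20 degrees) (x of knuckle_low in the frame of pin_low between -0.005 and 0.005 m and y of knuckle_low in the frame of pin_low between -0.019 and 0.002 m and z of knuckle_low in the frame of pin_low between -0.003 and 0.003 m and x of knuckle_high in the frame of pin_high between -0.005 and 0.005 m and y of knuckle_high in the frame of pin_high between -0.019 and 0.002 m and z of knuckle_high in the frame of pin_high between -0.003 and 0.003 m and angle between door's own z axis and vertical below 0.06 rad and angle between the x axis of door and the x axis of guard, either way round above 0.35 rad and contact force between door and guard above 1 N), for 0.2 s.
At the end, for the whole second after the job is handed in: Both knuckles sit on their pins: within 3 mm of the shoulder height, 5 mm in x, and within the slots' range in y; door upright and parallel with the guard within 0.06 rad, nose 5 mm or more behind the roller axis, roller down within 2 mm; door at rest and released (x of knuckle_low in the frame of pin_low between -0.005 and 0.005 m and y of knuckle_low in the frame of pin_low between -0.019 and 0.002 m and z of knuckle_low in the frame of pin_low between -0.003 and 0.003 m and x of knuckle_high in the frame of pin_high between -0.005 and 0.005 m and y of knuckle_high in the frame of pin_high between -0.019 and 0.002 m and z of knuckle_high in the frame of pin_high between -0.003 and 0.003 m and angle between door's own z axis and vertical below 0.06 rad and angle between the x axis of door and the x axis of guard, either way round below 0.06 rad and x of tongue_nose in the frame of roller_rest above 0.005 m and value of joint catch_roller below 0.002 m and linear speed of door below 0.02 m/s and angular speed of door below 0.1 rad/s); the robot touches nothing.
It fails at once if the standing-open door is forced or dropped onto the pins (more than 35 N between door and guard) (contact force between door and guard above 35 N and angle between the x axis of door and the x axis of guard, either way round above 0.35 rad).
It fails at once if the door is forced or banged against the guard (contact forces of more than 60 N between them, all contacts added up) (contact force between door and guard above 60 N).
It fails at once if the mould insert in the guard is moved by more than 15 mm (distance of mould_insert from where it was at the start of the episode above 0.015 m).
It fails at once if the air grinder is moved by more than 15 mm (distance of air_grinder_1 from where it was at the start of the episode above 0.015 m).
It fails at once if the paste jar is moved by more than 15 mm (distance of paste_jar from where it was at the start of the episode above 0.015 m).
It also fails if it takes over 72 s, if anything falls off the work surface, if the arm or the gripper's body presses on something with over 40 N, if the wrist force passes 120 N, or if a joint passes its speed limit or range.

### The arm

A 7-joint arm with a two-finger parallel gripper is mounted at the origin on a cart in front of the work surface, level with it; the furniture and walls round the work are solid. World frame = base frame: x ahead of the robot, y to its left, z up, the work surface at z = 0. Lengths are in mm, angles in rad, forces in N, time in s.
With the tool pointing down it reaches from about 400 to 875 mm from the base axis. Payload 4.4 kg.
Tool frame: the origin (TCP) lies at the very end of the fingers, on their centre line; the grasp point (between the pads) lies 19 mm behind it (ctrl.pinch_z is the z of the grasp point in the tool frame, in mm); z points along the fingers, x is the direction in which the jaws open and shut, and the axes are right-handed (so a half turn about z gives the same grasp; the last joint's range is limited). The gripper opens to 85 mm and grips with 20 to 120 N. Pads are 22 mm wide; open, the fingers measure 114 mm over their backs; the gripper's body (76 mm by 85 mm) begins 54 mm behind the grasp point. The pads swing forward as they close: fully open they stand 13 mm farther back than shut.
Start: joints at [-1.208, 0.628, 0.038, 1.517, -0.027, 0.996, -0.02], TCP at [270.235, 591.178, 197.313] pointing down, gripper open.
Joint ranges: [-3.06, 3.06], [-0.37, 2.12], [-1.25, 1.32], [0.18, 2.47], [-1.1, 4.24], [0.23, 1.98], [-2.94, 2.94]. Speed limits (rad/s): [2.57, 2.57, 3.14, 3.14, 3.14, 3.14, 3.14].

### API

Orientations are given as [roll, pitch, yaw] about the fixed x, y, z axes, in that order (R = Rz(yaw) Ry(pitch) Rx(roll)).
In Python, from cell import sensors, get_image, order, ctrl gives the robot as it stands.
- The arm moves only by the tool arm_command, never from a script. Its argument "rows" is a list that holds one entry, the list of rows, each a list of 6 numbers: the shift along the tool's x, y, z in mm, then the turn, a rotation vector about the tool's x, y, z in degrees. A call has 1 to 20 rows; each row is the pose to reach, as a shift and turn from the pose commanded when the call began, along the tool's axes at that moment; what a row does not reach only later rows make up. A row lasts 1/12 s, in which the tool goes at most 41.7 mm and 7.16 degrees, less where a joint would pass 70% of its speed; a pose out of reach is approached as far as the arm can. A call with a gripper value outside its range is refused whole. "claw" is the opening, from -1 (shut) to 1 (fully open), set as the call begins (left out, the last holds). The fingers move at their own pace and stop on an object; the grip force is fixed at half the most. Time passes only in rows, so rows that repeat a pose let the fingers close. It gives the time, the measured TCP pose, the force and the opening at its end, in the units of the state.
- sensors.read_state(): the state, without advancing time (a new reading comes with each control period).
- get_image(name): name is "scene" or "top" or "wrist"; returns a dict with "pixels" (400x640x3 uint8, red, green, blue), "z_map" (400x640 float32, mm along the optical axis (not along the pixel's ray), 0 where there is no reading), "K" (3x3 intrinsics, pixels), "pose" (4x4, takes a point from camera to world coordinates). Camera axes: x right, y up, looking along -z (the intrinsics and any distortion apply to the point x, -y, -z); pixel columns grow to the right and rows downward; lengths in mm; the calibration is good to about 2 mm. A picture is of the moment at which its call begins.
- order.finish_job(): hands the job in, once; it reports no verdict.
The state is a dict: "clock": time; "qpos": joint angles; "qd": joint speeds; "tau": joint torques, N m; "eef_pos": TCP position; "tool_rot": TCP orientation; "force": force on the tool from outside, world axes, zero at the start; "torque": the same for the moment, N m; "width": finger opening in mm.
Only numpy, scipy, OpenCV 4.12 (cv2) and the standard library are available. Lean on these libraries where they do the work, as an engineer would, in place of code of your own. Each camera call takes 0.05 s, during which the arm holds its last target.

## Working session

There is one attempt and no reset: what is moved stays moved. The work goes in short steps, Python scripts to look and compute and a tool call to move; the robot and the scene stay as the last step left them, time stands still between calls to the robot, and variables do not carry over. Pictures are saved under pics/ and viewed, and the job is handed in when it is done.

Besides the shell and the picture viewer there is one more tool, called after ">>>" by a JSON object that holds its "op" and its "data", one argument or row to a line. arm_command: Moves the arm, as the interface text tells. Its arguments: {"type":"object","properties":{"rows":{"type":"array","items":{"type":"array","items":{"type":"array","items":{"type":"number"}}}},"claw":{"type":"number"}},"required":["rows"]}

```bash
mkdir -p pics; ls; cat > h.py <<'E'
import numpy as np, cv2
from cell import sensors,get_image,order,ctrl
def shot(n,f):
    d=get_image(n); np.savez('/tmp/'+f+'.npz',**d)
    cv2.imwrite('pics/'+f+'.png',d['pixels'][:,:,::-1]); return d
def cloud(d):
    z=d['z_map'].astype(float); K=d['K']; v,u=np.mgrid[0:z.shape[0],0:z.shape[1]]
    x=(u-K[0,2])/K[0,0]*z; y=(v-K[1,2])/K[1,1]*z
    P=np.stack([x,-y,-z,np.ones_like(z)],-1)@np.array(d['pose']).T
    P=P[...,:3]; P[z==0]=np.nan; return P
def proj(d,p):
    T=np.linalg.inv(d['pose']); c=(T@np.r_[p,1])[:3]; K=d['K']
    return K[0,0]*c[0]/-c[2]+K[0,2], K[1,1]*-c[1]/-c[2]+K[1,2]
def load(f): return dict(np.load('/tmp/'+f+'.npz'))
E
python3 - <<'E'
from h import *
for n in ['scene','top','wrist']:
    d=shot(n,n+'0'); print(n,d['K'],d['pose'],list(d))
print(sensors.read_state())
E
```

```text
pics
scene [[403.25728622   0.         323.35572609]
 [  0.         403.25728622 199.84269959]
 [  0.           0.           1.        ]] [[ 9.11659952e-01  1.84560900e-01 -3.67169450e-01  3.08077343e+02]
 [-4.10887364e-01  3.94363459e-01 -8.21978732e-01 -7.56776084e+02]
 [-6.90692009e-03  9.00230379e-01  4.35359114e-01  4.68846349e+02]
 [ 0.00000000e+00  0.00000000e+00  0.00000000e+00  1.00000000e+00]] ['pixels', 'z_map', 'K', 'pose']
top [[441.65250742   0.         313.40061054]
 [  0.         441.65250742 200.19606863]
 [  0.           0.           1.        ]] [[ 4.90318420e-03  9.91613064e-01 -1.29149104e-01  5.16784138e+02]
 [-9.99973714e-01  4.17219569e-03 -5.92997965e-03 -6.60754151e+01]
 [-5.34140995e-03  1.29174785e-01  9.91607455e-01  9.57134647e+02]
 [ 0.00000000e+00  0.00000000e+00  0.00000000e+00  1.00000000e+00]] ['pixels', 'z_map', 'K', 'pose']
wrist [[327.74967708   0.         317.01134195]
 [  0.         327.74967708 198.97895856]
 [  0.           0.           1.        ]] [[ 4.15350691e-01 -8.69643017e-01 -2.66842324e-01  2.03266809e+02]
 [ 9.09661188e-01  3.968942
[... 195 characters left out ...]
'K', 'pose']
{'clock': 0.15, 'qpos': array([-1.20779617,  0.62915278,  0.03848397,  1.51814132, -0.0269818 ,
        0.99628799, -0.02000705]), 'qd': array([-3.34342624e-05, -2.25239270e-03, -3.05460620e-04, -2.71092750e-03,
       -1.10654607e-03, -6.32578368e-04, -6.42109744e-04]), 'tau': array([ 1.87655118e-03, -5.63804877e+01,  1.22811802e+00, -1.93652076e+01,
        1.12266085e-02,  7.39610143e-03,  2.41667055e-05]), 'eef_pos': array([270.03450586, 590.67761708, 196.58767067]), 'tool_rot': array([3.14154835e+00, 1.46995122e-03, 1.14197013e+00]), 'force': array([ 0.52122731, -0.59121911,  0.15394585]), 'torque': array([-0.01369853, -0.00989663,  0.00156073]), 'width': 85.82027364106744}
```

View pics/scene0.png

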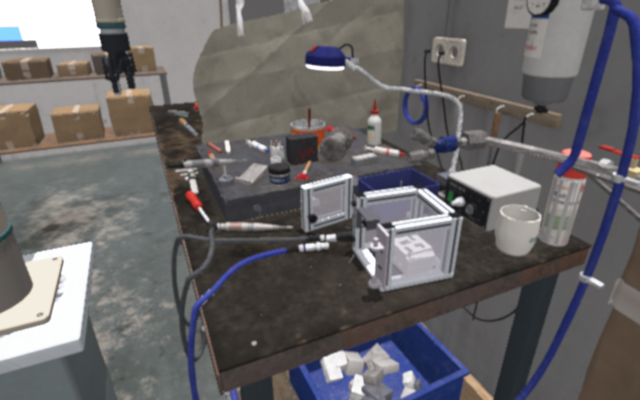

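View pics/top0.png

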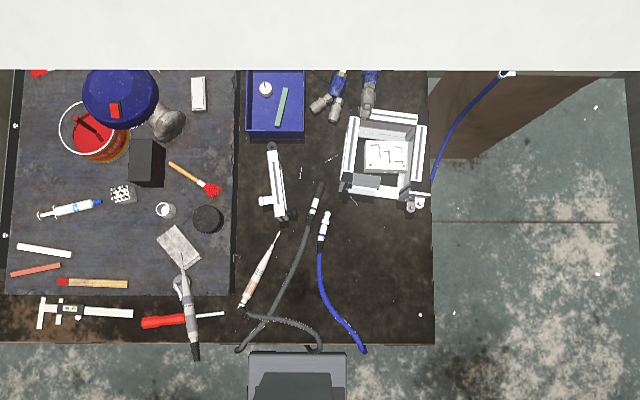

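View pics/wrist0.png

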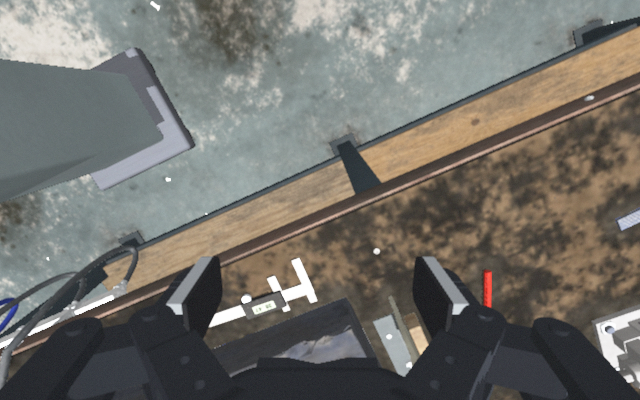

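The top view shows the door at about (275,182), the guard around (385,155), the jar at (207,218) and the grinder at (262,270). Next I'll measure them.

```bash
python3 - <<'E'
from h import *
d=load('top0'); P=cloud(d)
for n,b in [('door',(245,310,130,235)),('guard',(330,440,100,220))]:
    u0,u1,v0,v1=b
    c=cv2.resize(d['pixels'][v0:v1,u0:u1,::-1],None,fx=6,fy=5.5 if n=='door' else 5,interpolation=cv2.INTER_CUBIC)
    cv2.imwrite(f'pics/top0_{n}.png',c)
    Q=P[v0:v1,u0:u1].reshape(-1,3)
    h,e=np.histogram(Q[:,2],bins=np.arange(-10,160,5)); print(n,list(zip(e.astype(int),h)))
# door top
Q=P[130:235,245:310].reshape(-1,3)
T=Q[(Q[:,2]>104)&(Q[:,2]<116)]
print('door top',len(T),np.median(T[:,2])); r=cv2.minAreaRect(T[:,:2].astype(np.float32)); print(r, cv2.boxPoints(r))
c,s,w=r[0],r[1],r[2]
mu=T[:,:2].mean(0); U,S,V=np.linalg.svd(T[:,:2]-mu); print('pca',mu,V[0])
Q=P[100:220,330:440].reshape(-1,3)
T=Q[(Q[:,2]>126)&(Q[:,2]<138)]
r=cv2.minAreaRect(T[:,:2].astype(np.float32)); print('guard',len(T),np.median(T[:,2]),r, cv2.boxPoints(r))
# jar
Q=P[195:240,185:230].reshape(-1,3);print('jar z',np.nanpercentile(Q[:,2],[5,50,90]))
Q=P[225:315,230:290].reshape(-1,3);T=Q[(Q[:,2]>8)];print('grinder',T.min(0),T.max(0))
E
```

```text
door [(np.int64(-10), np.int64(1)), (np.int64(-5), np.int64(1696)), (np.int64(0), np.int64(3312)), (np.int64(5), np.int64(95)), (np.int64(10), np.int64(77)), (np.int64(15), np.int64(110)), (np.int64(20), np.int64(101)), (np.int64(25), np.int64(23)), (np.int64(30), np.int64(57)), (np.int64(35), np.int64(35)), (np.int64(40), np.int64(59)), (np.int64(45), np.int64(92)), (np.int64(50), np.int64(62)), (np.int64(55), np.int64(66)), (np.int64(60), np.int64(72)), (np.int64(65), np.int64(54)), (np.int64(70), np.int64(79)), (np.int64(75), np.int64(10)), (np.int64(80), np.int64(2)), (np.int64(85), np.int64(6)), (np.int64(90), np.int64(12)), (np.int64(95), np.int64(12)), (np.int64(100), np.int64(66)), (np.int64(105), np.int64(253)), (np.int64(110), np.int64(440)), (np.int64(115), np.int64(2)), (np.int64(120), np.int64(0)), (np.int64(125), np.int64(0)), (np.int64(130), np.int64(0)), (np.int64(135), np.int64(0)), (np.int64(140), np.int64(0)), (np.int64(145), np.int64(0)), (np.int64(150), np.int64(0))]
guard [(np.int64(-10), np.int64(3)), (np.int64(-5), np.int64(1437)), (np.int64(0), np.int64(2976)
[... 891 characters left out ...]
64(0)), (np.int64(150), np.int64(0))]
door top 705 110.57850976794782
((670.0750122070312, 13.714702606201172), (149.56565856933594, 20.65229034423828), 7.902566432952881) [[594.58264   13.660974]
 [597.4221    -6.795188]
 [745.5674    13.768432]
 [742.7279    34.224594]]
pca [661.0629395   12.40714781] [-0.99037946 -0.13837819]
guard 2158 131.0974083592606 ((721.1781616210938, -207.13656616210938), (170.38975524902344, 155.0355224609375), 81.97500610351562) [[ 632.5259  -280.6753 ]
 [ 786.0432  -302.31903]
 [ 809.83044 -133.59784]
 [ 656.3131  -111.9541 ]]
jar z [ 63.60100177  67.24484198 113.20489847]
grinder [399.54781113 -10.19059068   8.21924711] [585.65117261 108.84550042  68.07519961]
```

View pics/top0_door.png

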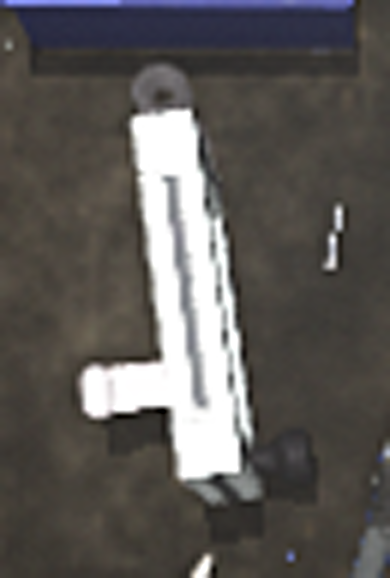

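View pics/top0_guard.png

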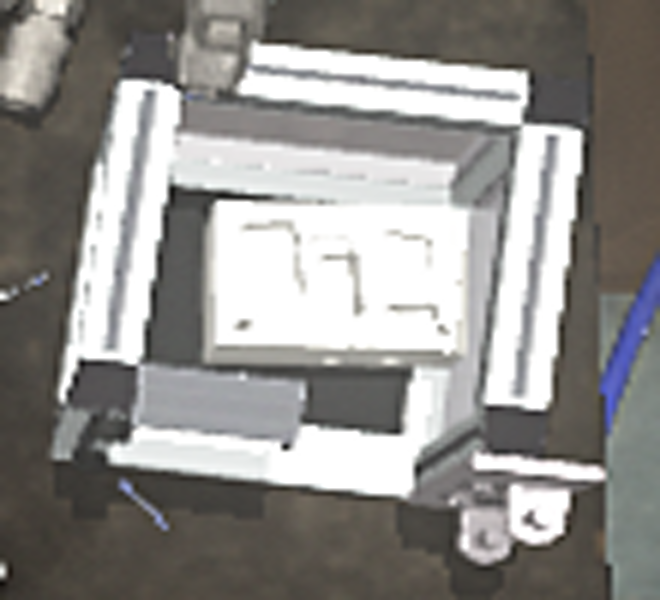

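```bash
python3 - <<'E'
from h import *
d=load('scene0'); u0,u1,v0,v1=280,480,155,305
cv2.imwrite('pics/scene0_c.png',cv2.resize(d['pixels'][v0:v1,u0:u1,::-1],None,fx=4,fy=4,interpolation=cv2.INTER_CUBIC))
E
```

```text
(no output)
```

View pics/scene0_c.png

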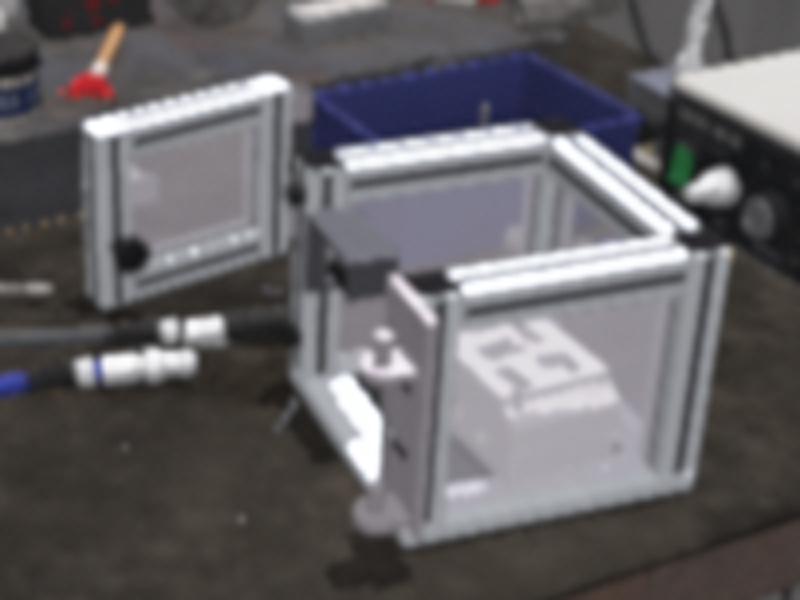

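```bash
python3 - <<'E'
from h import *
from scipy.optimize import least_squares
d=load('top0'); P=cloud(d)
# heights grid
for (u0,u1,v0,v1,n) in [(60,160,65,135,'lamp/pot'),(130,165,135,190,'box'),(160,190,195,220,'x'),(190,225,200,238,'jar'),(310,330,205,245,'blueconn'),(300,325,170,215,'greyconn'),(320,390,60,115,'hosesfar')]:
    Q=P[v0:v1,u0:u1].reshape(-1,3); Q=Q[~np.isnan(Q[:,0])]; i=Q[:,2]>np.percentile(Q[:,2],80)
    print(n,np.percentile(Q[:,2],[50,90,99]).round(),Q[i].mean(0).round(), Q[i].min(0).round(),Q[i].max(0).round())
# any z>150
m=P[...,2]>150; print('high', m.sum(), P[m].min(0),P[m].max(0)) if m.any() else 0
for f,cams in [('scene0',1)]:
    S=cloud(load(f))
    m=(S[...,2]>107)&(S[...,2]<114)
    v,u=np.nonzero(m); k=(u>295)&(u<360)&(v>165)&(v<240); T=S[v[k],u[k]]; print('scene door top',len(T),T.min(0),T.max(0),T.mean(0))
# guard top bars: two side bars + back bar
Q=P[100:220,330:440]; m=(Q[...,2]>128)&(Q[...,2]<136); 
cv2.imwrite('pics/gm.png',cv2.resize((m*255).astype(np.uint8),None,fx=6,fy=5,interpolation=cv2.INTER_NEAREST))
Q=P[130:235,245:310]; m=(Q[...,2]>106)&(Q[...,2]<116); 
cv2.imwrite('pics/dm.png',cv2.resize((m*255).astype(np.uint8),None,fx=6,fy=5,interpolation=cv2.INTER_NEAREST))
E
```

```text
lamp/pot [360. 380. 612.] [717. 177. 462.] [670.  63. 377.] [772. 247. 614.]
box [139. 144. 146.] [700. 264. 144.] [657. 244. 143.] [738. 287. 148.]
x [ 67.  89. 102.] [609. 230.  90.] [594. 218.  79.] [623. 245. 105.]
jar [ 92. 114. 116.] [591. 145. 114.] [565. 120. 113.] [615. 170. 117.]
blueconn [ 3. 17. 19.] [587. -74.  17.] [546. -94.  15.] [629. -53.  22.]
greyconn [ 1. 16. 21.] [647. -68.  16.] [609. -83.  11.] [680. -49.  23.]
hosesfar [ 25. 612. 616.] [ 683. -102.  581.] [ 671. -159.  257.] [783. -69. 617.]
high 49873 [ 334.79049523 -331.28640224  150.00728704] [839.31430841 374.65833039 653.47154607]
scene door top 268 [ 595.23731321 -149.46622591  107.01523804] [725.42060972  27.34014345 113.9392654 ] [657.19167211  -5.04564158 109.82436179]
```

View pics/gm.png

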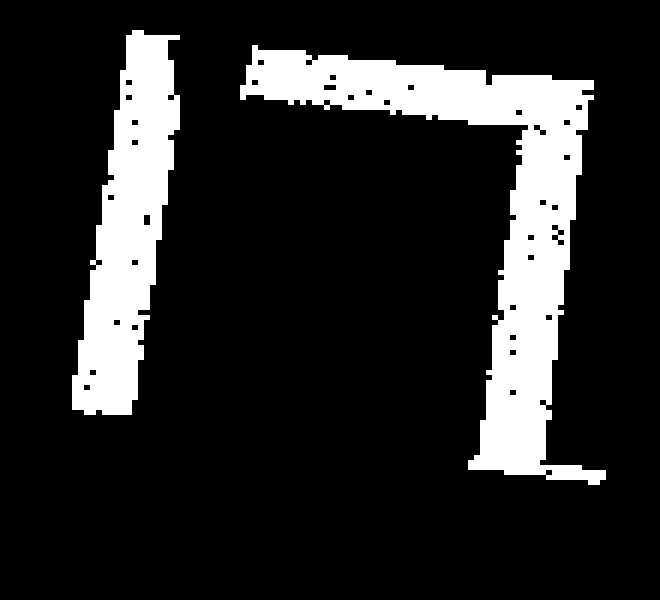

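View pics/dm.png

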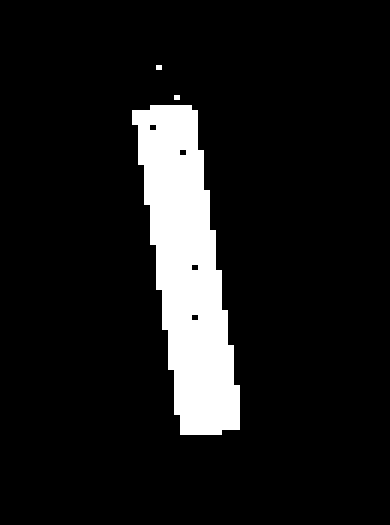

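```bash
cat > fit.py <<'E'
from h import *
from scipy.ndimage import distance_transform_edt
from scipy.optimize import minimize
def fitpts(T,inside,x0):
    # maximise overlap: sum points inside soft - uncovered area; use bounding via minimise both
    def cost(p):
        c,s=np.cos(p[2]),np.sin(p[2]); L=(T-p[:2])@np.array([[c,-s],[s,c]])
        return inside(L).mean()
    return minimize(cost,x0,method='Nelder-Mead',options=dict(xatol=.01,fatol=1e-6,maxiter=4000))
E
python3 - <<'E'
from fit import *
P=cloud(load('top0'))
Q=P[130:235,245:310].reshape(-1,3); T=Q[(Q[:,2]>106)&(Q[:,2]<116)]; 
c=np.median(T,0)[:2]
T=T[np.linalg.norm(T[:,:2]-c,axis=1)<69]
r=cv2.minAreaRect(T[:,:2].astype(np.float32)); print('door rect',r)
def dist(L,bx,by): # outside penalty squared w/ edges (soft)
    dx=np.maximum(np.abs(L[:,0])-bx,0); dy=np.maximum(np.abs(L[:,1])-by,0); return dx**2+dy**2
f=lambda L: dist(L,10,65)
for x0 in ([664,13,1.709],[668,10,1.69]):
    s=fitpts(T[:,:2],f,x0); print('door',s.x,s.fun)
Q=P[100:220,330:440].reshape(-1,3); T=Q[(Q[:,2]>128)&(Q[:,2]<136)][:,:2]
def g(L):
    a=[dist(L-np.array(o),bx,by) for o,bx,by in [((0,65),75,10),((0,-65),75,10),((65,0),10,75)]]
    # side bars between posts
    return np.minimum(np.min(a,0),25)
for x0 in ([725,-207,-.14],[720,-205,-.13]):
    s=fitpts(T,g,x0); print('guard',s.x,s.fun)
gx,gy,gt=s.x; c,sn=np.cos(gt),np.sin(gt); R=np.array([[c,-sn],[sn,c]])
for sh in (0,2,8.5,15): print(sh, R@[-93,-67.5-sh]+s.x[:2])
d=load('top0')
for sh in (2,8.5,15): 
  p=R@[-93,-67.5-sh]+s.x[:2]; print(sh,'hi top px',proj(d,[*p,120]),'lo',proj(d,[*p,44]))
E
```

```text
door rect ((660.3118286132812, 12.5289306640625), (129.898681640625, 20.316665649414062), 7.902566432952881)
door [660.31284484  12.52427721   1.70840178] 0.00012201452152508945
door [660.30555532  12.52242192   1.70840194] 0.00012202124583779554
guard [ 7.23068425e+02 -1.97835498e+02 -1.40492649e-01] 0.363759638954067
guard [ 7.23064207e+02 -1.97836914e+02 -1.40452157e-01] 0.3637591931258365
0 [ 621.53061522 -251.65308021]
2 [ 621.25063356 -253.63338581]
8.5 [ 620.34069314 -260.06937901]
15 [ 619.43075273 -266.50537221]
2 hi top px (np.float64(414.3329481111508), np.float64(202.98959141099937)) lo (np.float64(406.24100858023064), np.float64(207.48411560517425))
8.5 hi top px (np.float64(417.72369909940045), np.float64(203.47728605589296)) lo (np.float64(409.35193443429273), np.float64(207.93252268334376))
15 hi top px (np.float64(421.115703703494), np.float64(203.9651610094367)) lo (np.float64(412.4639159798086), np.float64(208.38108192827718))
```

```bash
python3 - <<'E'
from h import *
P=cloud(load('top0'))
for p in [(120,90),(90,100),(150,100),(120,120),(93,150),(120,75),(165,120),(300,40),(120,40),(500,30),(300,66),(20,40),(300,372)]: print(p,P[p[1],p[0]].round())
S=cloud(load('scene0'))
for p in [(325,60),(325,50),(308,58),(343,58),(350,70),(370,75)]: print('s',p,S[p[1],p[0]].round())
E
```

```text
(120, 90) [744. 204. 376.]
(90, 100) [732. 247. 371.]
(150, 100) [738. 170. 355.]
(120, 120) [705. 207. 364.]
(93, 150) [728. 380.  98.]
(120, 75) [765. 205. 377.]
(165, 120) [776. 223. 143.]
(300, 40) [686. -53. 629.]
(120, 40) [687.  89. 628.]
(500, 30) [ 693. -208.  634.]
(300, 66) [673. -52. 610.]
(20, 40) [687. 169. 627.]
(300, 372) [ 109.  -11. -698.]
s (325, 60) [730. 172. 349.]
s (325, 50) [736. 184. 371.]
s (308, 58) [700. 207. 352.]
s (343, 58) [780. 175. 351.]
s (350, 70) [1028.  607.  253.]
s (370, 75) [859. 175. 305.]
```

```bash
cat > mv.py <<'E'
from h import *
import json,sys,os
from scipy.spatial.transform import Rotation as Ro
# commanded pose kept in cmd.json: pos, R(yaw-only tool-down assumed but full)
def get():
    c=json.load(open('/tmp/cmd.json')); return np.array(c['p']),Ro.from_matrix(c['R'])
def put(p,R): json.dump(dict(p=list(map(float,p)),R=R.as_matrix().tolist()),open('/tmp/cmd.json','w'))
def init():
    s=sensors.read_state(); put([270.235,591.178,197.313],Ro.from_euler('xyz',[np.pi,0,s['tool_rot'][2]]))
def row(p,yaw):
    p0,R0=get(); R=Ro.from_euler('xyz',[np.pi,0,yaw])
    sh=R0.inv().apply(np.array(p)-p0); tv=(R0.inv()*R).as_rotvec(degrees=True)
    return np.r_[sh,tv].round(2)
def did(r):
    p0,R0=get(); r=np.array(r,float); put(p0+R0.apply(r[:3]),R0*Ro.from_rotvec(r[3:],degrees=True))
    p,R=get(); print('cmd',p.round(2),R.as_euler('xyz').round(4))
def st():
    s=sensors.read_state(); print('t',round(s['clock'],2),'pos',s['eef_pos'].round(2),'rot',s['tool_rot'].round(4),'F',s['force'].round(2),'T',s['torque'].round(2),'w',round(s['width'],1))
E
python3 - <<'E'
from mv import *
init(); print(row([560,12.5,200],-1.4332)); print(row([660.3,12.5,200],-1.4332))
E
```

```text
[-405.8   504.14   -2.69    0.     -0.    147.55]
[-364.09  595.36   -2.69    0.     -0.    147.55]
```

>>> {"op": "arm_command", "data": {
  "rows": [
    [[-400,500,-5,0,0,147.5],[-400,500,-5,0,0,147.5],[-400,500,-5,0,0,147.5],[-400,500,-5,0,0,147.5],[-400,500,-5,0,0,147.5],[-400,500,-5,0,0,147.5],[-400,500,-5,0,0,147.5],[-400,500,-5,0,0,147.5],[-400,500,-5,0,0,147.5],[-400,500,-5,0,0,147.5],[-400,500,-5,0,0,147.5],[-400,500,-5,0,0,147.5],[-400,500,-5,0,0,147.5],[-400,500,-5,0,0,147.5],[-400,500,-5,0,0,147.5],[-400,500,-5,0,0,147.5],[-400,500,-5,0,0,147.5],[-400,500,-5,0,0,147.5],[-400,500,-5,0,0,147.5],[-400,500,-5,0,0,147.5]]
  ],
  "claw": 1
}}

```text
clock: 1.82
eef_pos: [558.5, 19.4, 202.0]
tool_rot: [3.141, 0.0, -1.365]
force: [-0.4, -0.0, -0.1]
width: 85.4
```

```bash
python3 - <<'E'
from mv import *
did([-400,500,-5,0,0,143.2]); st()
print(row([660.3,12.5,160],-1.4332))
d=shot('wrist','w1')
E
```

```text
cmd [558.64  19.49 202.31] [-3.1416  0.     -1.3573]
t 1.82 pos [558.47  19.4  202.02] rot [ 3.1410e+00  3.0000e-04 -1.3645e+00] F [-0.44 -0.01 -0.13] T [-0.04  0.01 -0.  ] w 85.4
[ 28.37 -97.87  42.31  -0.    -0.     4.35]
```

View pics/w1.png

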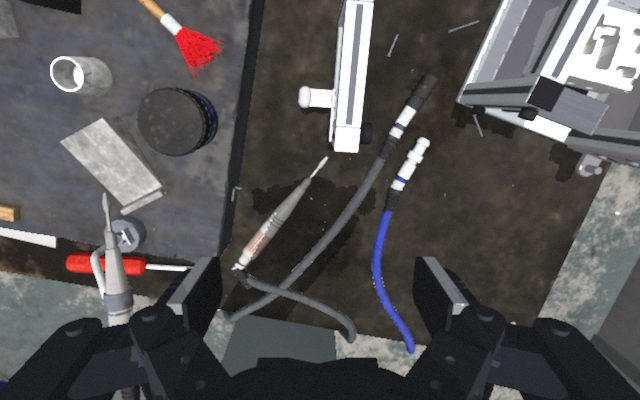

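>>> {"op": "arm_command", "data": {
  "rows": [
    [[28.4,-98,42,0,0,4.35],[28.4,-98,42,0,0,4.35],[28.4,-98,42,0,0,4.35],[28.4,-98,42,0,0,4.35],[28.4,-98,42,0,0,4.35],[28.4,-98,42,0,0,4.35],[28.4,-98,42,0,0,4.35]]
  ]
}}

```text
clock: 2.45
eef_pos: [659.7, 12.4, 160.8]
tool_rot: [3.141, 0.0, -1.434]
force: [0.3, -0.8, -0.0]
width: 85.6
```

```bash
python3 - <<'E'
from mv import *
did([28.4,-98,42,0,0,4.35]); st()
d=shot('wrist','w2')
E
```

```text
cmd [660.43  12.5  160.31] [ 3.1416 -0.     -1.4333]
t 2.45 pos [659.65  12.37 160.82] rot [ 3.1414e+00  5.0000e-04 -1.4336e+00] F [ 0.33 -0.77 -0.02] T [-0.01  0.01  0.04] w 85.6
```

View pics/w2.png

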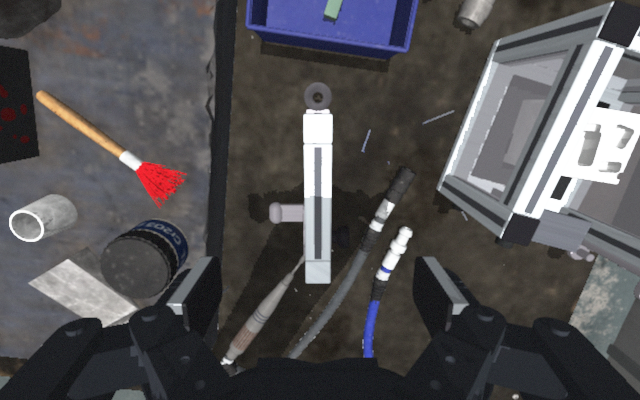

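```bash
python3 - <<'E'
from mv import *
d=load('w2'); P=cloud(d)
t=1.7084; c,s=np.cos(t),np.sin(t)
k=np.array([660.3,12.5])+np.array([[c,-s],[s,c]])@[0,-76]
print(proj(d,[*k,102])); print(proj(d,[660.3,12.5,110]))
Q=P[60:300,290:350].reshape(-1,3); T=Q[(Q[:,2]>106)&(Q[:,2]<115)]
print(cv2.minAreaRect(T[:,:2].astype(np.float32)),np.median(T[:,2]))
print(P[97,307],P[88,317],P[97,317])
print(row([660.3,12.5,81],-1.4332))
E
```

```text
(np.float64(317.17732376707613), np.float64(97.79535980543343))
(np.float64(317.13981326065755), np.float64(206.65730943483172))
((661.7840576171875, 12.113011360168457), (129.56211853027344, 20.510313034057617), 7.978907585144043) 109.68573191932403
[735.13867465  29.88601661 102.71863264] [741.87095537  23.9195216  102.05498956] [7.36612999e+02 2.33019834e+01 9.82506304e-02]
[-2.000e-02  1.300e-01  7.931e+01 -0.000e+00 -0.000e+00 -0.000e+00]
```

>>> {"op": "arm_command", "data": {
  "rows": [
    [[0,-0.5,25,0,0,0],[0,-0.5,50,0,0,0],[0,-0.5,70,0,0,0],[0,-0.5,79,0,0,0],[0,-0.5,79,0,0,0],[0,-0.5,79,0,0,0]]
  ]
}}

```text
clock: 3.0
eef_pos: [661.1, 12.4, 82.2]
tool_rot: [-3.141, -0.0, -1.434]
force: [0.4, -0.4, -0.5]
width: 85.5
```

>>> {"op": "arm_command", "data": {
  "rows": [
    [[0,0,0,0,0,0],[0,0,0,0,0,0],[0,0,0,0,0,0],[0,0,0,0,0,0],[0,0,0,0,0,0],[0,0,0,0,0,0],[0,0,0,0,0,0],[0,0,0,0,0,0],[0,0,0,0,0,0],[0,0,0,0,0,0]]
  ],
  "claw": -1
}}

```text
clock: 3.83
eef_pos: [660.9, 12.5, 81.2]
tool_rot: [3.141, 0.0, -1.434]
force: [0.1, 0.1, 0.5]
width: -0.1
```

```bash
python3 - <<'E'
from mv import *
did([0,-.5,79,0,0,0]); st()
E
```

```text
cmd [660.93  12.57  81.31] [-3.1416  0.     -1.4333]
t 3.83 pos [660.88  12.51  81.21] rot [ 3.1414e+00  1.0000e-04 -1.4340e+00] F [0.12 0.06 0.5 ] T [ 0.03  0.01 -0.03] w -0.1
```

```bash
python3 - <<'E'
from mv import *
shot('wrist','w3'); d=shot('scene','s3')
cv2.imwrite('pics/s3c.png',cv2.resize(d['pixels'][60:310,220:480,::-1],None,fx=3,fy=2.4))
E
```

```text
(no output)
```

View pics/w3.png

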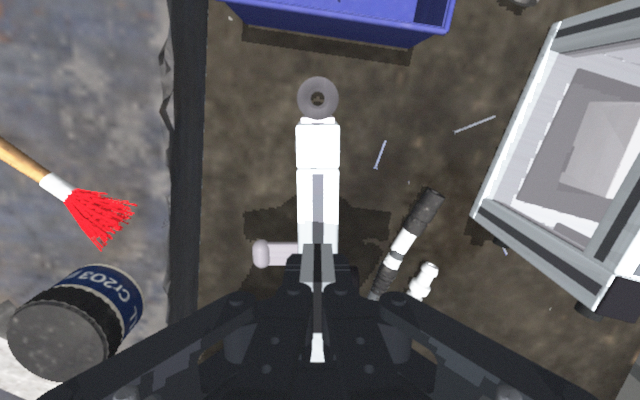

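View pics/s3c.png

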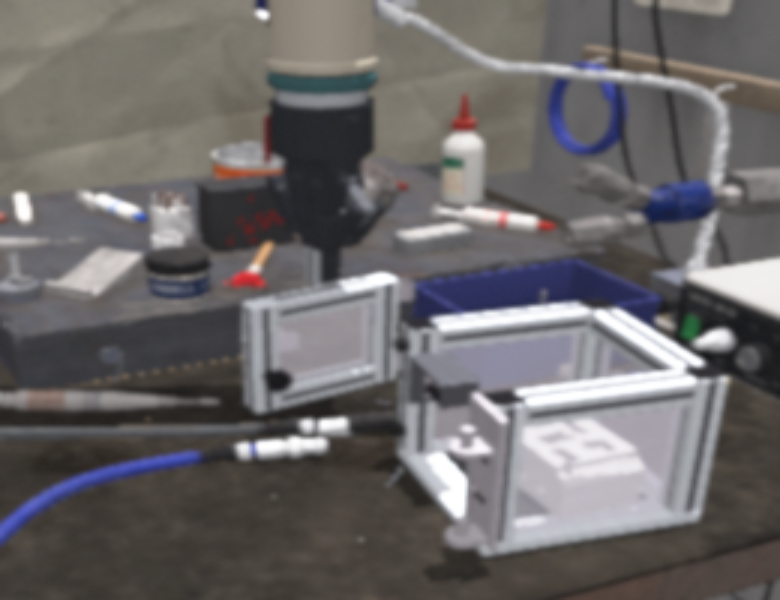

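```bash
python3 - <<'E'
from mv import *
d=load('w3'); P=cloud(d)
cv2.imwrite('pics/w3c.png',cv2.resize(d['pixels'][230:400,220:420,::-1],None,fx=4,fy=3.5))
for p in [(318,130),(318,200),(318,250),(318,265),(305,265),(330,265),(300,285),(318,350),(318,300)]: print(p,P[p[1],p[0]].round(1))
S=cloud(load('s3')); d=load('s3')
cv2.imwrite('pics/s3d.png',cv2.resize(d['pixels'][130:240,290:370,::-1],None,fx=7,fy=5.4))
for v in range(140,190,5): print(v,S[v,330].round(0),S[v,326].round(0))
print(ctrl.pinch_z)
E
```

```text
(318, 130) [723.   20.7 109.2]
(318, 200) [691.   16.2 110. ]
(318, 250) [673.7  13.9 127.6]
(318, 265) [673.3  13.8 140.2]
(305, 265) [672.9  19.  140.8]
(330, 265) [673.7   9.  139.8]
(300, 285) [674.4  20.3 158.2]
(318, 350) [605.2   4.3 109.4]
(318, 300) [665.5  12.8 152.5]
140 [655. -17. 213.] [650.  -7. 211.]
145 [655. -17. 202.] [651.  -6. 200.]
150 [662.  -2. 186.] [651.  -5. 188.]
155 [670.  16. 167.] [650.  -6. 177.]
160 [654. -18. 169.] [651.  -4. 165.]
165 [661.  -3. 152.] [655.   4. 150.]
170 [662.  -2. 139.] [655.   4. 138.]
175 [662.  -3. 128.] [655.   5. 126.]
180 [667.   9. 110.] [658.  11. 111.]
185 [663.   1. 102.] [654.   2. 103.]
-18.700000000000003
```

View pics/w3c.png

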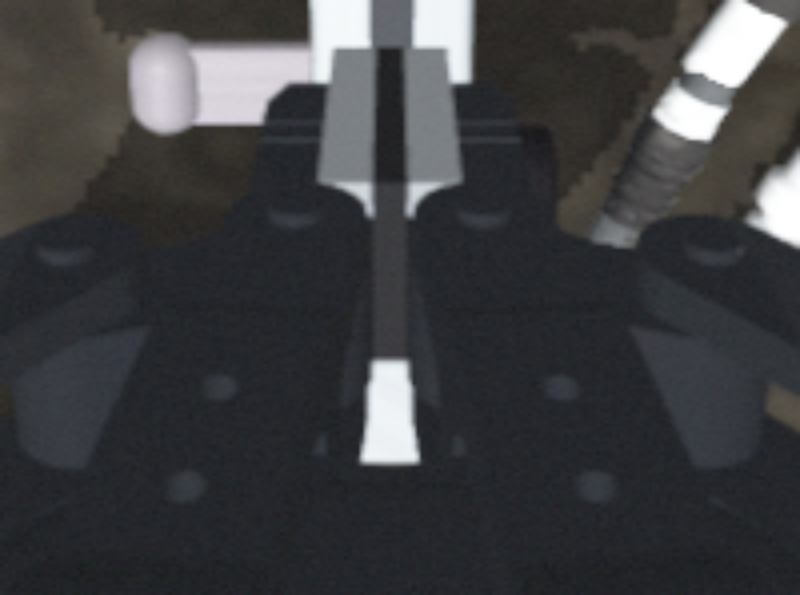

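View pics/s3d.png

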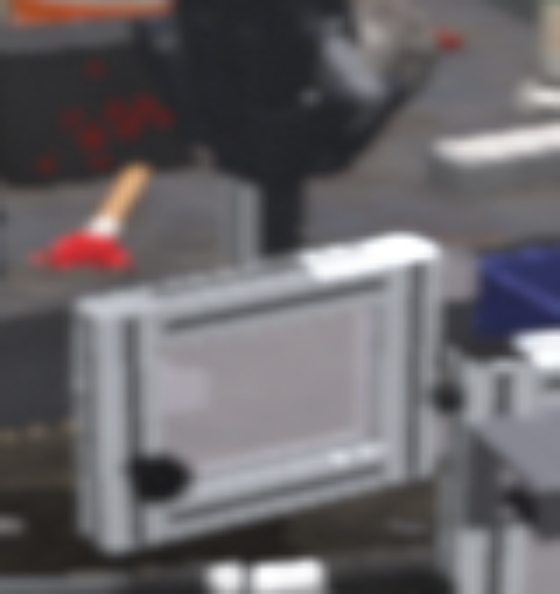

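```bash
python3 - <<'E'
from mv import *
d=load('w2'); P=cloud(d)
for p in [(212,258),(215,265),(418,260),(210,275),(425,275),(200,280),(190,300),(440,300)]: print(p,P[p[1],p[0]].round(1))
print(proj(d,[660,12.4,160.8]), proj(d,[660,12.4,180]))
d3=load('w3'); print(proj(d3,[660.9,12.5,81.2]),proj(d3,[660.9,12.5,112]),d3['pose'][:3,3])
print(load('w3')['pixels'][252,300:340].mean(1))
E
```

```text
(212, 258) [666.4  57.3 214.5]
(215, 265) [663.7  55.7 215.2]
(418, 260) [675.5 -29.  210.8]
(210, 275) [662.5  55.8 221.3]
(425, 275) [674.2 -29.1 221. ]
(200, 280) [666.2  56.5 231.3]
(190, 300) [665.6  55.9 242.7]
(440, 300) [674.3 -28.9 238.2]
(np.float64(317.18032539389816), np.float64(234.5802214341747)) (np.float64(317.16006372104135), np.float64(249.0172179963537))
(np.float64(317.0851928082431), np.float64(235.09858483810586)) (np.float64(317.0608900348794), np.float64(259.9302940261056)) [736.07505337  22.82298165 257.71722854]
[243.66666667 241.         195.66666667 126.66666667 127.33333333
 128.33333333 130.         127.         130.33333333 132.
 128.66666667 126.33333333 129.         103.          52.
  33.33333333  34.33333333  35.66666667  34.33333333  32.66666667
  43.33333333  99.         129.66666667 128.         125.
 129.66666667 130.33333333 126.33333333 129.         127.
 127.66666667 128.         190.66666667 236.66666667 242.66666667
 237.         224.33333333 171.          71.33333333  43.        ]
```

```bash
python3 - <<'E'
from mv import *
d=load('w3'); P=cloud(d)
for v in range(238,262,2): print(v,P[v,310].round(1),P[v,318].round(1),P[v,327].round(1), d['pixels'][v,310],d['pixels'][v,318])
E
```

```text
238 [670.9  17.4 109.3] [671.7  13.5 110.1] [672.1   9.1 109.4] [243 247 249] [100 105 109]
240 [670.1  17.3 110. ] [670.8  13.4 110.3] [670.8   8.9 108.9] [245 248 249] [ 99 106 110]
242 [668.8  17.1 109.3] [669.9  13.3 110.7] [669.7   8.8 108.9] [243 248 249] [ 99 104 110]
244 [672.9  17.4 120.7] [673.2  13.8 120.3] [674.    9.7 120.8] [121 125 130] [34 29 30]
246 [672.9  17.4 122.7] [673.4  13.8 122.7] [673.6   9.7 121.9] [122 128 133] [37 36 40]
248 [672.6  17.3 124.2] [673.7  13.8 125.4] [673.7   9.8 124.4] [123 128 133] [35 37 38]
250 [672.9  17.3 126.9] [673.7  13.9 127.6] [673.5   9.8 125.9] [124 128 133] [34 35 36]
252 [673.   17.2 129. ] [673.6  13.8 129.3] [674.1  10.  129.2] [124 129 133] [34 34 35]
254 [672.6  17.2 130.1] [673.4  13.8 130.8] [674.1  10.  131. ] [124 128 131] [32 35 32]
256 [672.8  17.1 132.2] [673.5  13.8 132.8] [674.2  10.1 133.2] [126 131 136] [31 33 30]
258 [673.   17.1 134.5] [673.1  13.8 133.8] [673.7  10.1 134. ] [122 128 132] [34 33 36]
260 [672.9  17.1 136. ] [673.1  13.8 135.6] [673.3  10.  135. ] [124 128 133] [28 32 32]
```

The fingers closed on air. Both cameras put the shut fingertips at z ≈ 119.7 mm, just over the 110 mm rail, while the reported TCP is 81.2 mm. The real fingertips are therefore about 38 mm behind the stated TCP. I'll use the measured value: open, go down 38 mm while watching the force, and close again.

>>> {"op": "arm_command", "data": {
  "rows": [
    [[0,0,0,0,0,0],[0,0,0,0,0,0],[0,0,0,0,0,0],[0,0,0,0,0,0],[0,0,0,0,0,0],[0,0,0,0,0,0],[0,0,0,0,0,0]]
  ],
  "claw": 1
}}

```text
clock: 4.52
eef_pos: [660.9, 12.5, 81.3]
tool_rot: [3.142, 0.0, -1.434]
force: [0.4, -0.0, 0.0]
width: 83.1
```

>>> {"op": "arm_command", "data": {
  "rows": [
    [[0,0,8,0,0,0],[0,0,16,0,0,0],[0,0,24,0,0,0],[0,0,30,0,0,0],[0,0,30,0,0,0],[0,0,30,0,0,0]]
  ]
}}

```text
clock: 5.02
eef_pos: [660.4, 12.5, 50.5]
tool_rot: [3.14, 0.0, -1.434]
force: [0.2, -0.7, 0.2]
width: 85.3
```

```bash
python3 - <<'E'
from mv import *
did([0,0,30,0,0,0]); st(); shot('wrist','w4'); shot('scene','s4')
E
```

```text
cmd [660.93  12.57  51.31] [-3.1416  0.     -1.4333]
t 5.02 pos [660.42  12.47  50.47] rot [ 3.1402e+00  1.0000e-04 -1.4341e+00] F [ 0.21 -0.69  0.22] T [ 0.03 -0.05  0.01] w 85.3
```

View pics/w4.png

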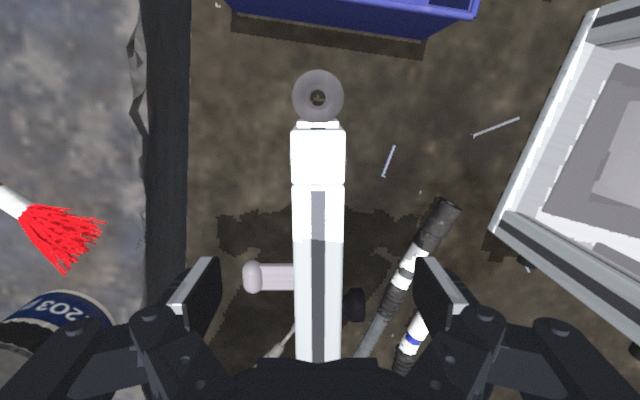

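>>> {"op": "arm_command", "data": {
  "rows": [
    [[0,0,4,0,0,0],[0,0,8,0,0,0],[0,0,8,0,0,0],[0,0,8,0,0,0]]
  ]
}}

```text
clock: 5.45
eef_pos: [660.7, 12.6, 43.0]
tool_rot: [3.141, 0.0, -1.434]
force: [0.7, 0.3, -0.5]
width: 85.5
```

>>> {"op": "arm_command", "data": {
  "rows": [
    [[0,0,0,0,0,0],[0,0,0,0,0,0],[0,0,0,0,0,0],[0,0,0,0,0,0],[0,0,0,0,0,0],[0,0,0,0,0,0],[0,0,0,0,0,0],[0,0,0,0,0,0]]
  ],
  "claw": -1
}}

```text
clock: 6.12
eef_pos: [661.1, 12.3, 43.5]
tool_rot: [-3.141, -0.0, -1.434]
force: [0.4, -0.5, 1.2]
width: 19.0
```

```bash
python3 - <<'E'
from mv import *
did([0,0,8,0,0,0]); st(); shot('wrist','w5'); d=shot('scene','s5')
cv2.imwrite('pics/s5c.png',cv2.resize(d['pixels'][130:240,270:430,::-1],None,fx=5,fy=5))
E
```

```text
cmd [660.93  12.57  43.31] [-3.1416  0.     -1.4333]
t 6.12 pos [661.13  12.29  43.5 ] rot [-3.1412e+00 -3.0000e-04 -1.4340e+00] F [ 0.45 -0.47  1.23] T [-0.05  0.03  0.04] w 19.0
```

View pics/w5.png

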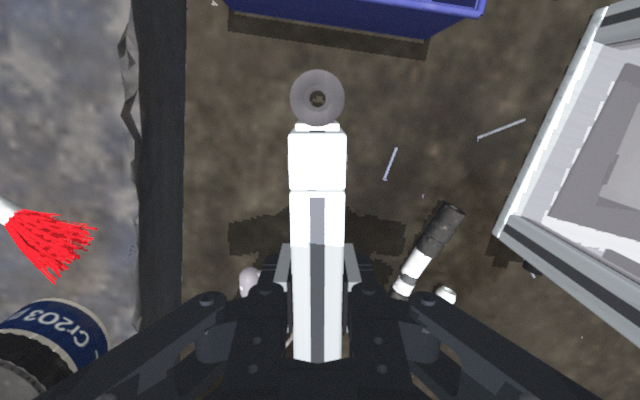

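View pics/s5c.png

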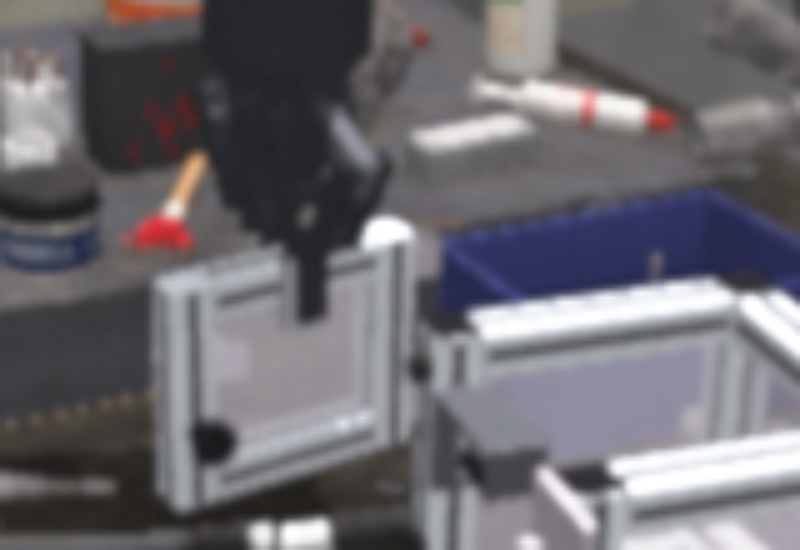

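>>> {"op": "arm_command", "data": {
  "rows": [
    [[0,0,-4,0,0,0],[0,0,-12,0,0,0],[0,0,-24,0,0,0],[0,0,-36,0,0,0],[0,0,-48,0,0,0],[0,0,-60,0,0,0],[0,0,-60,0,0,0],[0,0,-60,0,0,0]]
  ]
}}

```text
clock: 6.88
eef_pos: [661.7, 12.5, 104.6]
tool_rot: [-3.139, -0.0, -1.434]
force: [-0.4, -0.7, -4.9]
width: 19.3
```

```bash
python3 - <<'E'
from mv import *
did([0,0,-60,0,0,0]); st(); d=shot('wrist','w6')
print(row([490,5,103.3],-1.4333)); print(row([505,-247,103.3],-1.7114))
E
```

```text
cmd [660.93  12.57 103.31] [-3.1416  0.     -1.4333]
t 6.88 pos [661.69  12.52 104.64] rot [-3.1393e+00 -1.0000e-04 -1.4338e+00] F [-0.44 -0.67 -4.94] T [ 0.03 -0.01  0.  ] w 19.3
[-1.5940e+01  1.7035e+02  1.0000e-02 -0.0000e+00 -0.0000e+00  0.0000e+00]
[ 2.3574e+02  1.9004e+02  1.0000e-02 -0.0000e+00 -0.0000e+00  1.5940e+01]
```

View pics/w6.png

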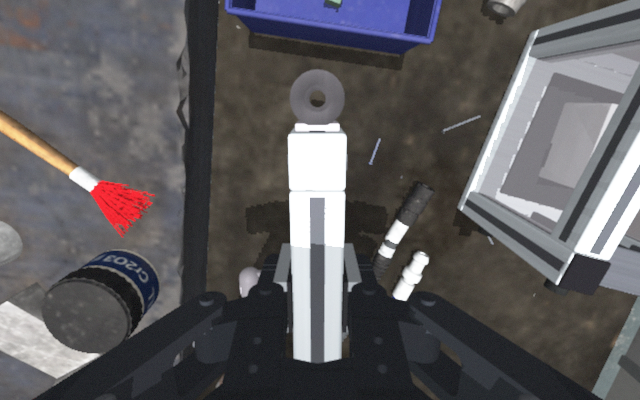

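>>> {"op": "arm_command", "data": {
  "rows": [
    [[-1,15,0,0,0,0],[-4,42,0,0,0,0],[-7,75,0,0,0,0],[-10,108,0,0,0,0],[-13,140,0,0,0,0],[-15,160,0,0,0,0],[0,174,0,0,0,1],[25,176,0,0,0,3],[55,178,0,0,0,5],[85,180,0,0,0,7],[115,182,0,0,0,9],[145,184,0,0,0,11],[175,186,0,0,0,13],[205,188,0,0,0,15],[225,190,0,0,0,16],[235,190,0,0,0,16],[235,190,0,0,0,16],[235,190,0,0,0,16],[235,190,0,0,0,16]]
  ]
}}

```text
clock: 8.52
eef_pos: [504.6, -243.7, 102.6]
tool_rot: [3.14, 0.003, -1.711]
force: [-0.4, -0.2, -3.6]
width: 19.0
```

```bash
python3 - <<'E'
from mv import *
did([235,190,0,0,0,16]); st(); d=shot('wrist','w7'); shot('scene','s7')
d=load('s7'); cv2.imwrite('pics/s7c.png',cv2.resize(d['pixels'][120:320,260:480,::-1],None,fx=3.5,fy=3))
E
```

```text
cmd [ 504.94 -246.26  103.31] [-3.1416  0.     -1.7125]
t 8.52 pos [ 504.63 -243.66  102.64] rot [ 3.1399e+00  2.6000e-03 -1.7110e+00] F [-0.39 -0.24 -3.61] T [ 0.08  0.03 -0.03] w 19.0
```

View pics/w7.png

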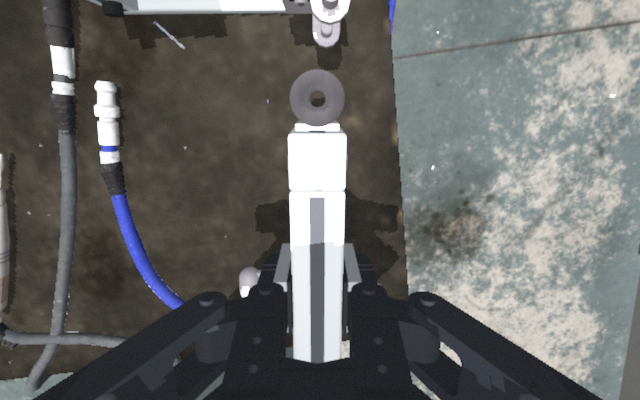

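View pics/s7c.png

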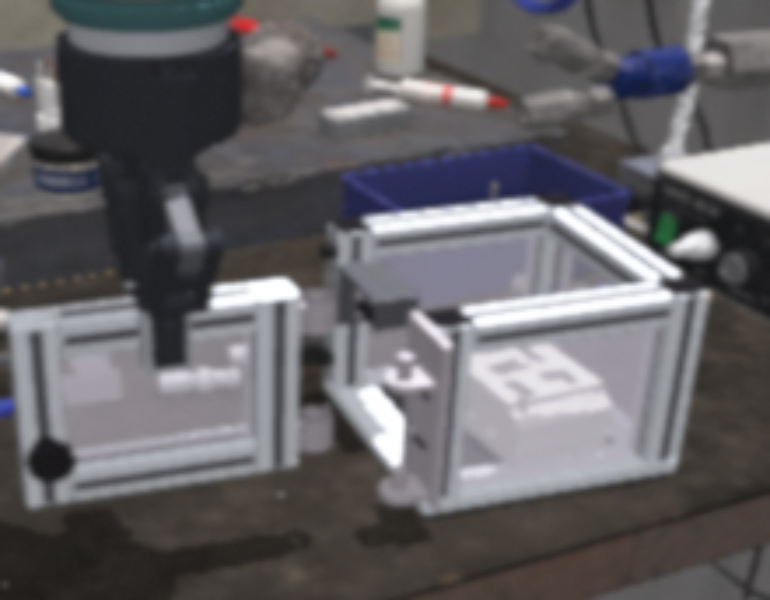

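```bash
python3 - <<'E'
from mv import *
d=load('w7'); cv2.imwrite('pics/w7c.png',cv2.resize(d['pixels'][0:130,270:370,::-1],None,fx=6,fy=4.6,interpolation=cv2.INTER_CUBIC))
P=cloud(d)
for p in [(330,5),(326,25),(326,35),(315,28),(337,28),(326,44)]: print(p,P[p[1],p[0]].round(1))
E
```

```text
(330, 5) [ 619.2 -265.3  111.4]
(326, 25) [ 624.1 -265.7   43.7]
(326, 35) [ 619.3 -265.2   37.8]
(315, 28) [ 625.8 -258.7   30.4]
(337, 28) [ 623.7 -273.6   30.3]
(326, 44) [ 615.  -264.8   29. ]
```

View pics/w7c.png

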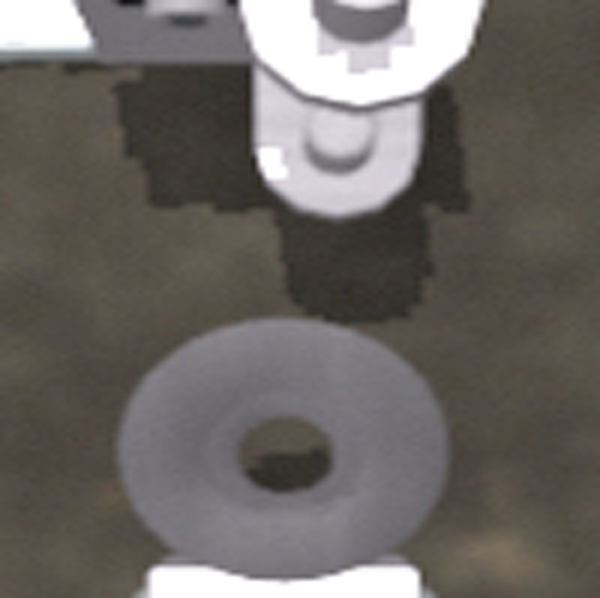

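```bash
cat >> mv.py <<'E'
def ray(d,u,v,z):
    K=d['K']; T=np.array(d['pose']); r=T[:3,:3]@np.array([(u-K[0,2])/K[0,0],-(v-K[1,2])/K[1,1],-1]); o=T[:3,3]
    return o+r*(z-o[2])/r[2]
E
python3 - <<'E'
from mv import *
d=load('w7')
print('pin', ray(d,326.7,26.5,44), 'shoulder y', ray(d,326.4,33,30))
print('knk', ray(d,317.2,97.6,161.3), ray(d,317.5,97.8,161.3))
d=load('w5'); print('knk in w5 (z102)',ray(d,317.2,97.6,102), 'tcp 661.1 12.3')
d=load('w6'); print('knk in w6 (z162.6)',ray(d,317.2,97.6,163), 'tcp 661.7 12.5')
st()
E
```

```text
pin [ 623.11406675 -266.02514593   44.        ] shoulder y [ 621.72146717 -265.98375806   30.        ]
knk [ 580.25198476 -254.15152168  161.3       ] [ 580.17270339 -254.24435503  161.3       ]
knk in w5 (z102) [736.70490082  22.71971833 102.        ] tcp 661.1 12.3
knk in w6 (z162.6) [737.16910179  22.90947557 163.        ] tcp 661.7 12.5
t 8.62 pos [ 504.92 -243.88  102.94] rot [ 3.1407e+00  1.8000e-03 -1.7107e+00] F [ 0.68  0.64 -3.51] T [ 0.04 -0.06  0.  ] w 19.1
```

>>> {"op": "arm_command", "data": {
  "rows": [
    [[1,-5,4,0,0,0],[3,-10,8,0,0,0],[5,-15,12,0,0,0],[6,-20,16,0,0,0],[6,-24,19,0,0,0],[6,-24,19,0,0,0],[6,-24,19,0,0,0],[6,-24,19,0,0,0]]
  ]
}}

```text
clock: 9.28
eef_pos: [527.3, -255.6, 84.2]
tool_rot: [3.141, 0.0, -1.713]
force: [0.1, -0.2, -4.1]
width: 19.3
```

```bash
python3 - <<'E'
from mv import *
did([6,-24,19,0,0,0]); st(); d=shot('wrist','w8')
cv2.imwrite('pics/w8c.png',cv2.resize(d['pixels'][0:130,270:370,::-1],None,fx=6,fy=4.6,interpolation=cv2.INTER_CUBIC))
E
```

```text
cmd [ 527.85 -255.59   84.31] [-3.1416  0.     -1.7125]
t 9.28 pos [ 527.35 -255.63   84.2 ] rot [ 3.141   0.     -1.7135] F [ 0.13 -0.21 -4.07] T [-0.    0.01 -0.02] w 19.3
```

View pics/w8c.png

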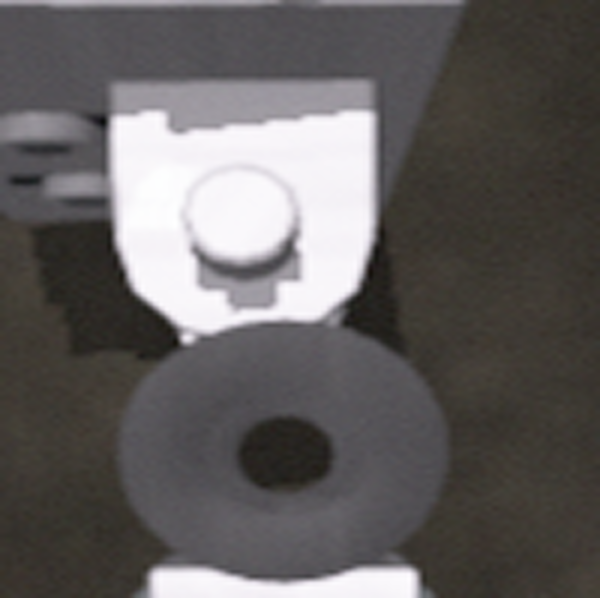

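```bash
python3 - <<'E'
from mv import *
d=load('w8'); pin=ray(d,310.2,46.7,120); k=ray(d,317.3,97.8,143); kl=ray(d,317.6,98.2,125)
R=Ro.from_euler('xyz',[np.pi,0,-1.7135])
print(pin,k,kl,'delta tool',R.inv().apply(pin-k),R.inv().apply(pin-kl))
t=np.array([527.35,-255.63]); a=-1.7135; print('k from tcp', t-76.3*np.array([np.sin(a),-np.cos(a)]))
print('scale check px/mm pin dia', 115/6, 328/(d['pose'][2,3]-120)*8)
E
```

```text
[ 622.28914693 -266.09276128  120.        ] [ 602.84162173 -266.13534502  143.        ] [ 602.72115457 -266.23610535  125.        ] delta tool [ -2.80797445 -19.24378677  23.        ] [ -2.92484338 -19.34869927   5.        ]
k from tcp [ 602.87441802 -266.4813724 ]
scale check px/mm pin dia 19.166666666666668 18.655413788872565
```

>>> {"op": "arm_command", "data": {
  "rows": [
    [[-1,-4,0,0,0,0],[-2,-9,0,0,0,0],[-2.8,-14,0,0,0,0],[-2.8,-18,0,0,0,0],[-2.8,-18.5,0,0,0,0],[-2.8,-18.5,0,0,0,0],[-2.8,-18.5,0,0,0,0],[-2.8,-18.5,0,0,0,0]]
  ]
}}

```text
clock: 10.0
eef_pos: [545.9, -255.5, 84.2]
tool_rot: [3.141, 0.0, -1.714]
force: [-0.1, -0.1, -4.0]
width: 18.8
```

```bash
python3 - <<'E'
from mv import *
did([-2.8,-18.5,0,0,0,0]); st(); d=shot('wrist','w9')
cv2.imwrite('pics/w9c.png',cv2.resize(d['pixels'][70:130,287:347,::-1],None,fx=10,fy=10,interpolation=cv2.INTER_CUBIC))
E
```

```text
cmd [ 546.56 -255.43   84.31] [-3.1416  0.     -1.7125]
t 10.0 pos [ 545.94 -255.47   84.21] rot [ 3.1410e+00  1.0000e-04 -1.7136e+00] F [-0.1  -0.1  -4.01] T [-0.06  0.06 -0.06] w 18.8
```

View pics/w9c.png

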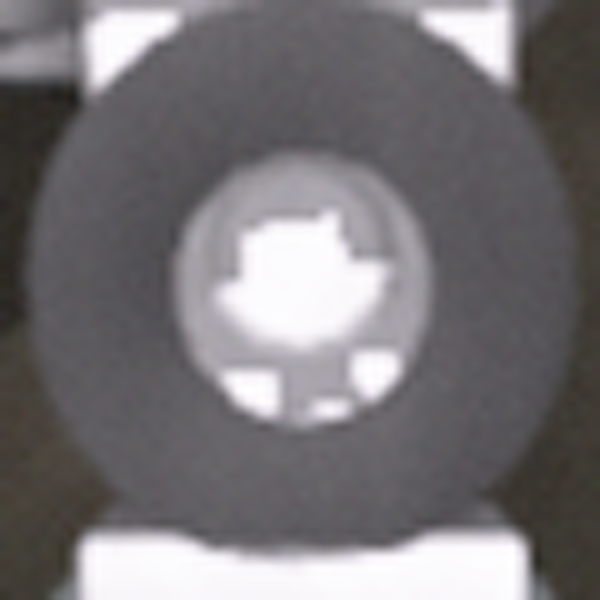

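```bash
python3 - <<'E'
from mv import *
d=load('w9'); k=ray(d,317.25,97.85,143)
for z in (143,125,120,106):
    u,v=proj(d,[k[0],k[1],z]); print(z,(u-287)*10+5,(v-70)*10+5)
pin=ray(d,287+30.35-.5,70+25.7-.5,120); R=Ro.from_euler('xyz',[np.pi,0,-1.7136]); print(pin,k,R.inv().apply(pin-k))
E
```

```text
143 307.5000000000017 283.499999999999
125 307.6115600003408 284.6841511708635
120 307.63747954673363 284.95927362618556
106 307.70113494364864 285.6349424372253
[ 622.57437621 -265.97584063  120.        ] [ 621.46786943 -265.98865334  143.        ] [-0.17015901 -1.09342001 23.        ]
```

>>> {"op": "arm_command", "data": {
  "rows": [
    [[-0.2,-1.1,0.5,0,0,0],[-0.2,-1.1,1,0,0,0],[-0.2,-1.1,2,0,0,0],[-0.2,-1.1,3,0,0,0],[-0.2,-1.1,3,0,0,0],[-0.2,-1.1,3,0,0,0]]
  ]
}}

```text
clock: 10.55
eef_pos: [547.4, -255.4, 81.2]
tool_rot: [3.141, 0.0, -1.713]
force: [0.1, -0.8, -4.0]
width: 19.2
```

```bash
python3 - <<'E'
from mv import *
did([-.2,-1.1,3,0,0,0]); st(); d=shot('wrist','w10')
cv2.imwrite('pics/w10c.png',cv2.resize(d['pixels'][70:130,287:347,::-1],None,fx=10,fy=10,interpolation=cv2.INTER_CUBIC))
E
```

```text
cmd [ 547.68 -255.39   81.31] [-3.1416  0.     -1.7125]
t 10.55 pos [ 547.4  -255.36   81.16] rot [ 3.1414e+00  1.0000e-04 -1.7132e+00] F [ 0.09 -0.8  -3.97] T [ 0.    0.01 -0.02] w 19.2
```

View pics/w10c.png

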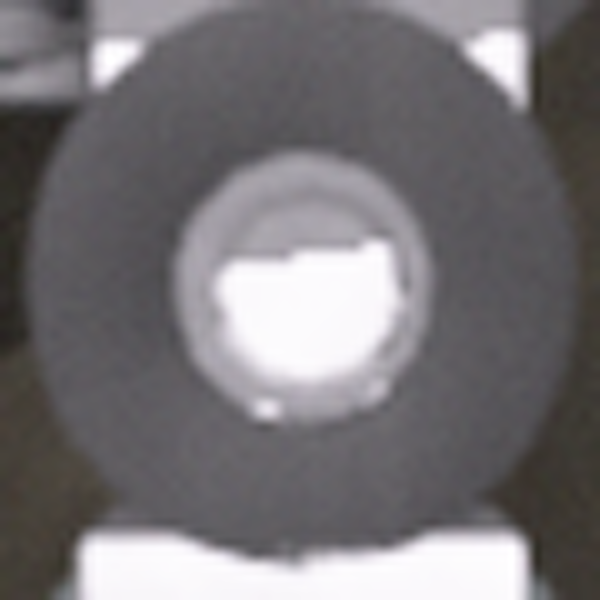

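>>> {"op": "arm_command", "data": {
  "rows": [
    [[0,0,1,0,0,0],[0,0,2,0,0,0],[0,0,2.7,0,0,0],[0,0,3.4,0,0,0],[0,0,4,0,0,0],[0,0,4,0,0,0],[0,0,4,0,0,0]]
  ]
}}

```text
clock: 11.18
eef_pos: [547.5, -255.4, 77.2]
tool_rot: [3.141, 0.0, -1.713]
force: [-0.9, 1.0, -3.7]
width: 19.2
```

>>> {"op": "arm_command", "data": {
  "rows": [
    [[0,0,1,0,0,0],[0,0,2,0,0,0],[0,0,3,0,0,0],[0,0,4,0,0,0],[0,0,5,0,0,0],[0,0,6,0,0,0],[0,0,6,0,0,0],[0,0,6,0,0,0]]
  ]
}}

```text
clock: 11.85
eef_pos: [547.4, -255.4, 71.2]
tool_rot: [3.141, 0.0, -1.713]
force: [0.1, -0.4, -5.0]
width: 19.4
```

```bash
python3 - <<'E'
from mv import *
did([0,0,10,0,0,0]); st(); d=shot('wrist','w11')
cv2.imwrite('pics/w11c.png',cv2.resize(d['pixels'][70:130,287:347,::-1],None,fx=10,fy=10,interpolation=cv2.INTER_CUBIC))
E
```

```text
cmd [ 547.68 -255.39   71.31] [-3.1416  0.     -1.7125]
t 11.85 pos [ 547.42 -255.36   71.19] rot [ 3.1414  0.     -1.7132] F [ 0.08 -0.45 -5.01] T [ 0.04 -0.03 -0.02] w 19.4
```

View pics/w11c.png

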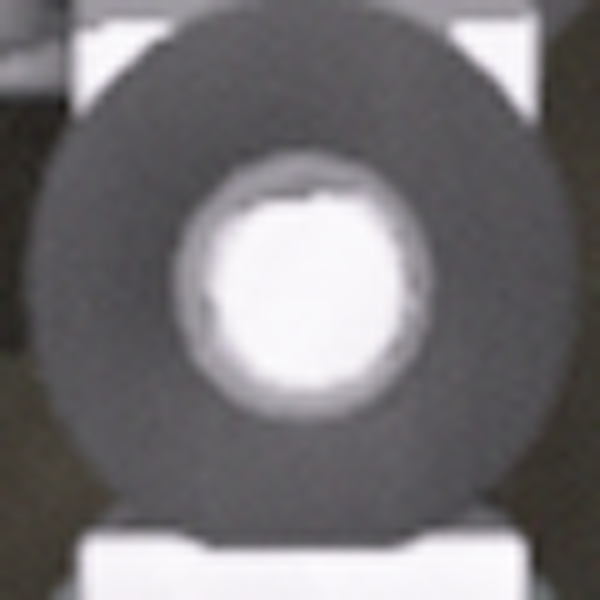

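Centred on the pin with about 6 mm left to home. I'll go the rest of the way slowly.

>>> {"op": "arm_command", "data": {
  "rows": [
    [[0,0,1,0,0,0],[0,0,2,0,0,0],[0,0,3,0,0,0],[0,0,3.8,0,0,0],[0,0,4.4,0,0,0],[0,0,5,0,0,0],[0,0,5,0,0,0],[0,0,5,0,0,0]]
  ]
}}

```text
clock: 12.57
eef_pos: [547.4, -255.4, 66.2]
tool_rot: [3.141, 0.0, -1.713]
force: [0.8, 0.7, -3.7]
width: 19.6
```

>>> {"op": "arm_command", "data": {
  "rows": [
    [[0,0,0.4,0,0,0],[0,0,0.7,0,0,0],[0,0,0.7,0,0,0],[0,0,0.7,0,0,0]]
  ]
}}

```text
clock: 12.9
eef_pos: [547.5, -255.3, 65.6]
tool_rot: [3.142, 0.0, -1.713]
force: [-0.3, -0.0, -4.0]
width: 19.2
```

>>> {"op": "arm_command", "data": {
  "rows": [
    [[0,0,0.3,0,0,0],[0,0,0.5,0,0,0],[0,0,0.5,0,0,0],[0,0,0.5,0,0,0]]
  ]
}}

```text
clock: 13.23
eef_pos: [547.5, -255.4, 65.3]
tool_rot: [-3.141, 0.0, -1.713]
force: [0.4, 0.3, -1.7]
width: 19.0
```

>>> {"op": "arm_command", "data": {
  "rows": [
    [[0,0,0.3,0,0,0],[0,0,0.3,0,0,0],[0,0,0.3,0,0,0],[0,0,0.3,0,0,0]]
  ]
}}

```text
clock: 13.57
eef_pos: [547.5, -255.5, 65.1]
tool_rot: [-3.141, 0.0, -1.713]
force: [-2.3, 1.6, 2.4]
width: 19.1
```

```bash
python3 - <<'E'
from mv import *
did([0,0,6.5,0,0,0]); st(); d=shot('scene','s12')
cv2.imwrite('pics/s12c.png',cv2.resize(d['pixels'][120:320,260:480,::-1],None,fx=3.5,fy=3))
E
```

```text
cmd [ 547.68 -255.39   64.81] [-3.1416  0.     -1.7125]
t 13.57 pos [ 547.46 -255.46   65.06] rot [-3.1415  0.     -1.7133] F [-2.25  1.62  2.4 ] T [0.16 0.11 0.05] w 19.1
```

View pics/s12c.png

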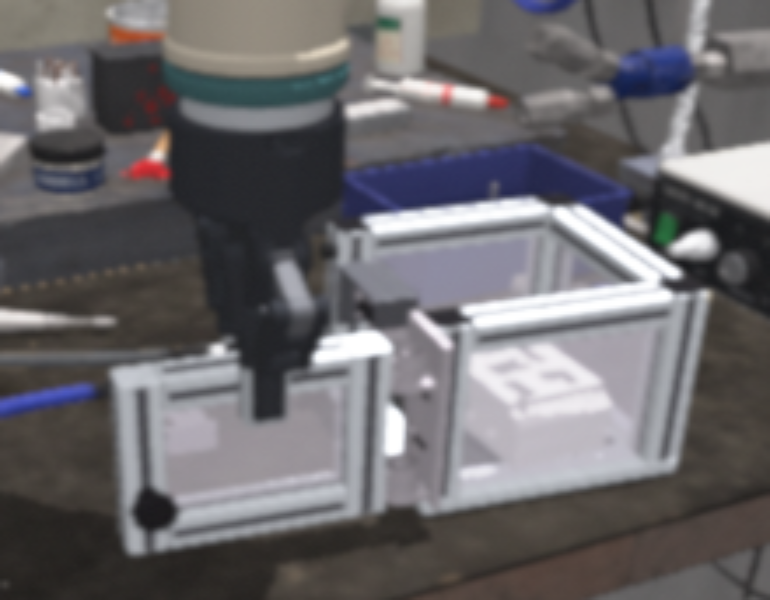

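>>> {"op": "arm_command", "data": {
  "rows": [
    [[0,0,0,0,0,0],[0,0,0,0,0,0],[0,0,0,0,0,0],[0,0,0,0,0,0],[0,0,0,0,0,0],[0,0,0,0,0,0],[0,0,0,0,0,0]]
  ],
  "claw": 1
}}

```text
clock: 14.2
eef_pos: [547.5, -255.4, 64.8]
tool_rot: [3.142, 0.0, -1.713]
force: [0.1, 0.0, 0.6]
width: 85.1
```

>>> {"op": "arm_command", "data": {
  "rows": [
    [[0,0,-10,0,0,0],[0,0,-25,0,0,0],[0,0,-45,0,0,0],[0,0,-65,0,0,0],[0,0,-85,0,0,0],[0,0,-85,0,0,0],[0,0,-85,0,0,0]]
  ]
}}

```text
clock: 14.78
eef_pos: [548.2, -255.8, 151.4]
tool_rot: [-3.139, -0.001, -1.713]
force: [0.1, 0.7, 0.1]
width: 85.5
```

```bash
python3 - <<'E'
from mv import *
did([0,0,-85,0,0,0]); st(); d=shot('wrist','w13'); P=cloud(d)
g=(P[...,2]>129)&(P[...,2]<135)
m=(P[...,2]>129)&(P[...,2]<135)
T=P[m]; T=T[(np.abs(T[:,0]-560)<70)&(np.abs(T[:,1]+250)<40)]
# exclude gripper: fit long rect
r=cv2.minAreaRect(T[:,:2].astype(np.float32)); print(len(T),r,np.median(T[:,2]))
E
```

```text
cmd [ 547.68 -255.39  149.81] [-3.1416  0.     -1.7125]
t 14.78 pos [ 548.23 -255.85  151.37] rot [-3.1389e+00 -6.0000e-04 -1.7132e+00] F [0.07 0.7  0.09] T [0.04 0.03 0.  ] w 85.5
3401 ((557.902099609375, -256.3304748535156), (20.483705520629883, 106.42266845703125), 81.25651550292969) 130.33264551209592
```

View pics/w13.png

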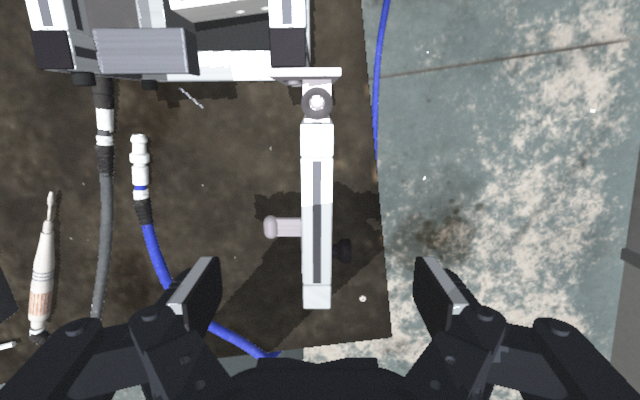

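```bash
cat >> mv.py <<'E'
H=np.array([622.7,-266.1])
def tgt(yd,dx,dy,z):
    c,s=np.cos(yd),np.sin(yd); return [*(H+np.array([[c,-s],[s,c]])@[dx,dy+76]),z]
E
python3 - <<'E'
from mv import *
yd=1.4285
for z in (150,67): print(tgt(yd,-45,45,z),row(tgt(yd,-45,45,z),yd-np.pi/2))
E
```

```text
[np.float64(496.54120596249174), np.float64(-293.48537359616546), 150] [ 44.94  45.25  -0.19  -0.    -0.   -89.97]
[np.float64(496.54120596249174), np.float64(-293.48537359616546), 67] [ 44.94  45.25  82.81  -0.    -0.   -89.97]
```

>>> {"op": "arm_command", "data": {
  "rows": [
    [[15,15,0,0,0,-7],[30,30,0,0,0,-14],[45,45,0,0,0,-21],[45,45,0,0,0,-28],[45,45,0,0,0,-35],[45,45,0,0,0,-42],[45,45,0,0,0,-49],[45,45,0,0,0,-56],[45,45,0,0,0,-63],[45,45,0,0,0,-70],[45,45,0,0,0,-77],[45,45,0,0,0,-84],[45,45,0,0,0,-90],[45,45,0,0,0,-90],[45,45,0,0,0,-90]]
  ],
  "claw": -1
}}

```text
clock: 16.08
eef_pos: [495.9, -293.2, 149.0]
tool_rot: [-3.141, 0.002, -0.146]
force: [-0.7, 0.3, 0.4]
width: -0.1
```

```bash
python3 - <<'E'
from mv import *
did([45,45,0,0,0,-90]); st(); d=shot('wrist','w14'); print(row(tgt(1.4285,-45,45,67),1.4285-np.pi/2))
E
```

```text
cmd [ 496.78 -293.58  149.81] [ 3.1416 -0.     -0.1417]
t 16.08 pos [ 495.91 -293.17  148.96] rot [-3.1405e+00  1.6000e-03 -1.4550e-01] F [-0.71  0.26  0.36] T [ 0.03  0.01 -0.  ] w -0.1
[-2.500e-01 -6.000e-02  8.281e+01 -0.000e+00 -0.000e+00  3.000e-02]
```

View pics/w14.png

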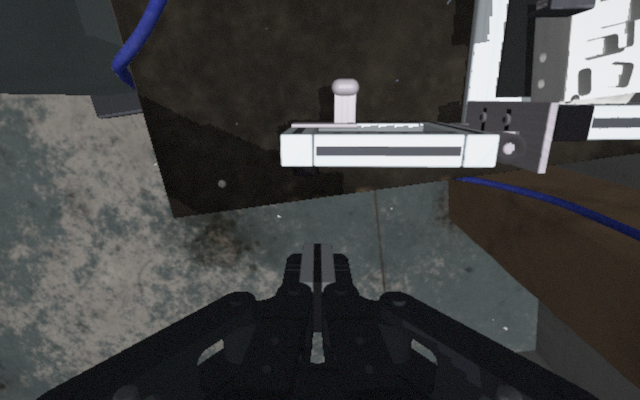

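>>> {"op": "arm_command", "data": {
  "rows": [
    [[0,0,25,0,0,0],[0,0,50,0,0,0],[0,0,75,0,0,0],[0,0,83,0,0,0],[0,-6,83,0,0,0],[0,-12,83,0,0,0],[0,-18,83,0,0,0],[0,-18,83,0,0,0],[0,-18,83,0,0,0]]
  ]
}}

```text
clock: 16.88
eef_pos: [500.3, -275.3, 68.1]
tool_rot: [3.141, -0.002, -0.141]
force: [0.2, -0.8, -0.1]
width: -0.4
```

```bash
python3 - <<'E'
from mv import *
did([0,-18,83,0,0,0]); st(); d=shot('wrist','w15')
E
```

```text
cmd [ 499.32 -275.76   66.81] [ 3.1416 -0.     -0.1417]
t 16.88 pos [ 500.27 -275.25   68.06] rot [ 3.1412e+00 -2.2000e-03 -1.4110e-01] F [ 0.23 -0.79 -0.13] T [-0.04  0.04 -0.  ] w -0.4
```

View pics/w15.png

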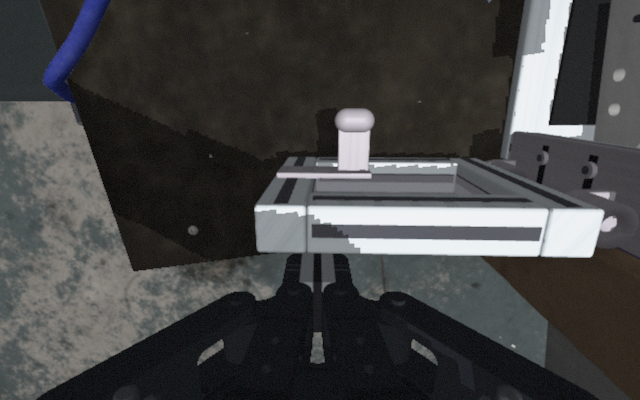

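```bash
python3 - <<'E'
from mv import *
for i in range(1,20):
    yd=1.4285-0.06*i+(0.03 if i==1 else 0)
    if i>17: yd=1.4285-0.06*17
    print(row(tgt(yd,-22,45,67),yd-np.pi/2)[[0,1,2,5]].round(1).tolist())
E
```

```text
[-0.8, -8.7, -0.2, 1.8]
[-2.0, -19.7, -0.2, 6.9]
[-2.2, -27.1, -0.2, 10.4]
[-2.0, -34.5, -0.2, 13.8]
[-1.3, -41.8, -0.2, 17.2]
[-0.2, -49.1, -0.2, 20.7]
[1.3, -56.3, -0.2, 24.1]
[3.3, -63.4, -0.2, 27.5]
[5.7, -70.4, -0.2, 31.0]
[8.5, -77.2, -0.2, 34.4]
[11.7, -83.9, -0.2, 37.8]
[15.3, -90.3, -0.2, 41.3]
[19.3, -96.5, -0.2, 44.7]
[23.7, -102.5, -0.2, 48.2]
[28.4, -108.2, -0.2, 51.6]
[33.4, -113.6, -0.2, 55.0]
[38.8, -118.6, -0.2, 58.5]
[38.8, -118.6, -0.2, 58.5]
[38.8, -118.6, -0.2, 58.5]
```

>>> {"op": "arm_command", "data": {
  "rows": [
    [[-0.3,-4,0,0,0,1],[-0.8,-8.7,0,0,0,2],[-1.4,-14,0,0,0,4.4],[-2,-19.7,0,0,0,6.9],[-2.2,-27.1,0,0,0,10.4],[-2,-34.5,0,0,0,13.8],[-1.3,-41.8,0,0,0,17.2],[-0.2,-49.1,0,0,0,20.7],[1.3,-56.3,0,0,0,24.1],[3.3,-63.4,0,0,0,27.5],[5.7,-70.4,0,0,0,31],[7,-74,0,0,0,32.7],[7,-74,0,0,0,32.7],[7,-74,0,0,0,32.7]]
  ]
}}

```text
clock: 18.1
eef_pos: [516.6, -203.0, 66.8]
tool_rot: [3.142, 0.0, -0.712]
force: [-0.1, -0.8, 0.2]
width: 0.1
```

```bash
python3 - <<'E'
from mv import *
did([7,-74,0,0,0,32.7]); st(); d=shot('wrist','w16')
E
```

```text
cmd [ 516.7  -203.49   66.81] [ 3.1416 -0.     -0.7124]
t 18.1 pos [ 516.59 -203.04   66.82] rot [ 3.1415e+00  1.0000e-04 -7.1210e-01] F [-0.14 -0.76  0.25] T [-0.    0.01  0.01] w 0.1
```

View pics/w16.png

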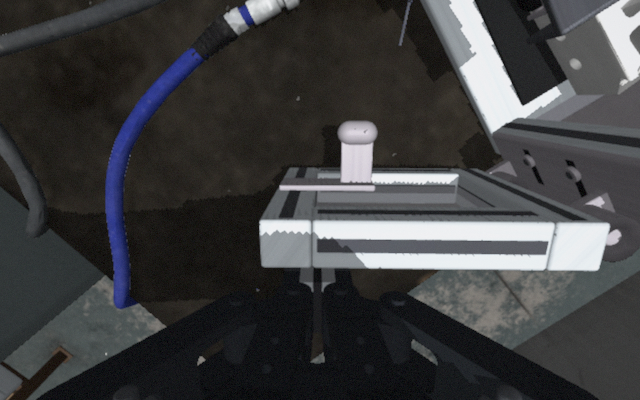

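```bash
python3 - <<'E'
from mv import *
for yd in np.r_[np.arange(0.82,0.33,-0.05),0.32]:
    print(round(yd,2),row(tgt(yd,-22,45,67),yd-np.pi/2)[[0,1,2,5]].round(1).tolist())
E
```

```text
0.82 [-0.6, -4.6, -0.2, 2.2]
0.77 [-1.3, -10.7, -0.2, 5.1]
0.72 [-1.7, -16.8, -0.2, 7.9]
0.67 [-1.8, -23.0, -0.2, 10.8]
0.62 [-1.6, -29.1, -0.2, 13.7]
0.57 [-1.1, -35.2, -0.2, 16.5]
0.52 [-0.3, -41.3, -0.2, 19.4]
0.47 [0.8, -47.4, -0.2, 22.2]
0.42 [2.2, -53.4, -0.2, 25.1]
0.37 [4.0, -59.2, -0.2, 28.0]
0.32 [6.0, -65.1, -0.2, 30.8]
```

>>> {"op": "arm_command", "data": {
  "rows": [
    [[-0.6,-4.6,0,0,0,2.2],[-1.3,-10.7,0,0,0,5.1],[-1.7,-16.8,0,0,0,7.9],[-1.8,-23,0,0,0,10.8],[-1.6,-29.1,0,0,0,13.7],[-1.1,-35.2,0,0,0,16.5],[-0.3,-41.3,0,0,0,19.4],[0.8,-47.4,0,0,0,22.2],[2.2,-53.4,0,0,0,25.1],[2.2,-53.4,0,0,0,25.1],[2.2,-53.4,0,0,0,25.1]]
  ]
}}

```text
clock: 19.07
eef_pos: [553.0, -164.8, 66.7]
tool_rot: [3.141, -0.0, -1.15]
force: [0.8, -0.4, -0.1]
width: -0.2
```

```bash
python3 - <<'E'
from mv import *
did([2.2,-53.4,0,0,0,25.1]); st(); d=shot('wrist','w17'); d=shot('top','t17')
cv2.imwrite('pics/t17c.png',cv2.resize(d['pixels'][100:260,320:440,::-1],None,fx=5,fy=3.7))
for yd in np.arange(0.37,-0.2,-0.025):
    print(round(yd,3),row(tgt(yd,-22,45,67),yd-np.pi/2)[[0,1,2,5]].round(1).tolist())
E
```

```text
cmd [ 553.27 -164.52   66.81] [ 3.1416  0.     -1.1505]
t 19.07 pos [ 552.97 -164.75   66.72] rot [ 3.1413e+00 -1.0000e-04 -1.1496e+00] F [ 0.8  -0.44 -0.14] T [-0.01 -0.04 -0.06] w -0.2
0.37 [-0.9, -6.0, -0.2, 2.9]
0.345 [-1.2, -9.1, -0.2, 4.3]
0.32 [-1.5, -12.2, -0.2, 5.8]
0.295 [-1.7, -15.2, -0.2, 7.2]
0.27 [-1.9, -18.3, -0.2, 8.6]
0.245 [-1.9, -21.4, -0.2, 10.0]
0.22 [-1.9, -24.4, -0.2, 11.5]
0.195 [-1.8, -27.5, -0.2, 12.9]
0.17 [-1.6, -30.6, -0.2, 14.3]
0.145 [-1.4, -33.7, -0.2, 15.8]
0.12 [-1.0, -36.7, -0.2, 17.2]
0.095 [-0.6, -39.8, -0.2, 18.6]
0.07 [-0.1, -42.8, -0.2, 20.1]
0.045 [0.4, -45.8, -0.2, 21.5]
0.02 [1.1, -48.8, -0.2, 22.9]
-0.005 [1.8, -51.8, -0.2, 24.4]
-0.03 [2.6, -54.8, -0.2, 25.8]
-0.055 [3.4, -57.8, -0.2, 27.2]
-0.08 [4.3, -60.7, -0.2, 28.7]
-0.105 [5.4, -63.6, -0.2, 30.1]
-0.13 [6.4, -66.5, -0.2, 31.5]
-0.155 [7.6, -69.3, -0.2, 33.0]
-0.18 [8.8, -72.1, -0.2, 34.4]
```

View pics/w17.png

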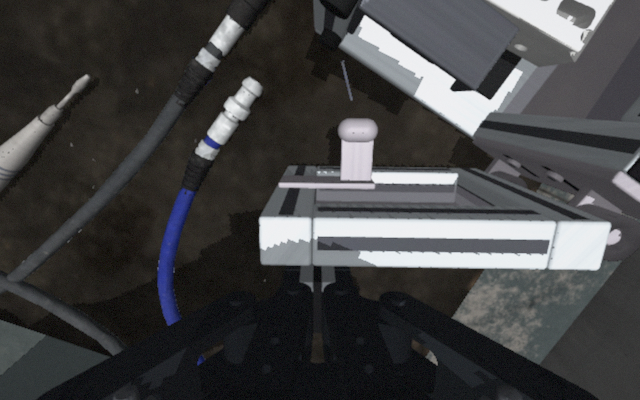

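View pics/t17c.png

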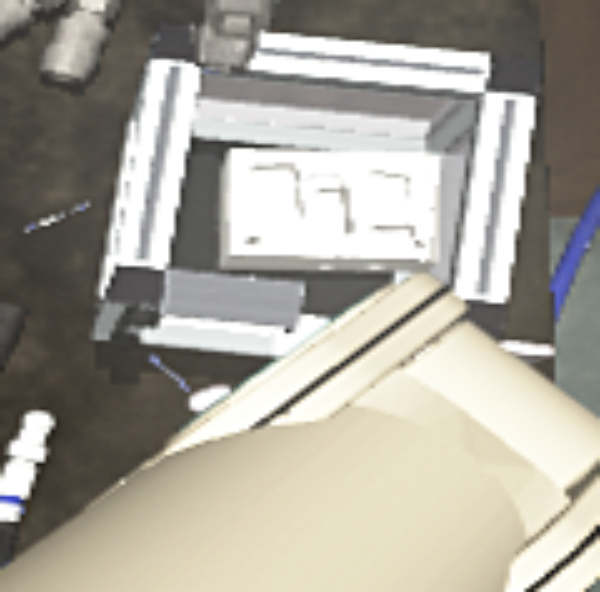

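>>> {"op": "arm_command", "data": {
  "rows": [
    [[-0.4,-3,0,0,0,1.5],[-0.9,-6,0,0,0,2.9],[-1.2,-9.1,0,0,0,4.3],[-1.5,-12.2,0,0,0,5.8],[-1.7,-15.2,0,0,0,7.2],[-1.9,-18.3,0,0,0,8.6],[-1.9,-21.4,0,0,0,10],[-1.9,-24.4,0,0,0,11.5],[-1.8,-27.5,0,0,0,12.9],[-1.6,-30.6,0,0,0,14.3],[-1.6,-30.6,0,0,0,14.3],[-1.6,-30.6,0,0,0,14.3]]
  ]
}}

```text
clock: 20.17
eef_pos: [580.6, -150.4, 66.7]
tool_rot: [3.142, -0.0, -1.4]
force: [-0.3, -0.2, 0.0]
width: 0.0
```

```bash
python3 - <<'E'
from mv import *
did([-1.6,-30.6,0,0,0,14.3]); st(); d=shot('wrist','w18')
for yd in np.arange(0.145,-0.2,-0.025):
    print(round(yd,3),row(tgt(yd,-22,45,67),yd-np.pi/2)[[0,1,2,5]].round(1).tolist())
E
```

```text
cmd [ 580.56 -150.58   66.81] [-3.1416 -0.     -1.4001]
t 20.17 pos [ 580.63 -150.4    66.7 ] rot [ 3.1415e+00 -1.0000e-04 -1.4003e+00] F [-0.31 -0.18  0.02] T [-0.02 -0.02 -0.01] w 0.0
0.145 [-0.5, -3.0, -0.2, 1.5]
0.12 [-1.0, -6.1, -0.2, 2.9]
0.095 [-1.3, -9.1, -0.2, 4.3]
0.07 [-1.6, -12.2, -0.2, 5.8]
0.045 [-1.8, -15.2, -0.2, 7.2]
0.02 [-1.9, -18.3, -0.2, 8.6]
-0.005 [-2.0, -21.4, -0.2, 10.1]
-0.03 [-2.0, -24.5, -0.2, 11.5]
-0.055 [-1.8, -27.5, -0.2, 12.9]
-0.08 [-1.7, -30.6, -0.2, 14.4]
-0.105 [-1.4, -33.7, -0.2, 15.8]
-0.13 [-1.1, -36.7, -0.2, 17.2]
-0.155 [-0.7, -39.8, -0.2, 18.7]
-0.18 [-0.2, -42.8, -0.2, 20.1]
```

View pics/w18.png

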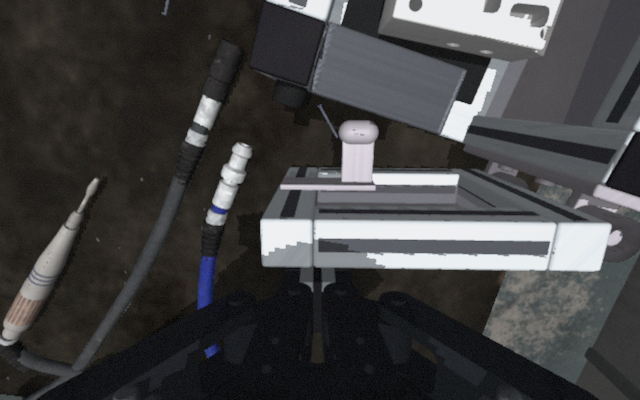

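Good. The nose is approaching the catch, so I'll push at about 1.5 mm per row and check often.

>>> {"op": "arm_command", "data": {
  "rows": [
    [[-0.3,-1.5,0,0,0,0.8],[-0.5,-3,0,0,0,1.5],[-0.8,-4.5,0,0,0,2.2],[-1,-6.1,0,0,0,2.9],[-1.2,-7.6,0,0,0,3.6],[-1.3,-9.1,0,0,0,4.3],[-1.5,-10.7,0,0,0,5.1],[-1.6,-12.2,0,0,0,5.8],[-1.7,-13.7,0,0,0,6.5],[-1.8,-15.2,0,0,0,7.2],[-1.8,-15.2,0,0,0,7.2]]
  ]
}}

```text
clock: 21.13
eef_pos: [595.5, -146.0, 66.7]
tool_rot: [-3.141, 0.0, -1.527]
force: [-0.1, -0.7, -0.4]
width: 0.0
```

>>> {"op": "arm_command", "data": {
  "rows": [
    [[0,-1,0,0,0,0.5],[-0.1,-2,0,0,0,1],[-0.1,-3,0,0,0,1.4],[-0.1,-4,0,0,0,1.9],[-0.2,-5,0,0,0,2.4],[-0.2,-6,0,0,0,2.8],[-0.2,-6,0,0,0,2.8]]
  ]
}}

```text
clock: 21.72
eef_pos: [600.1, -145.3, 66.4]
tool_rot: [3.139, 0.001, -1.576]
force: [-4.4, 0.9, 0.1]
width: -0.3
```

```bash
python3 - <<'E'
from mv import *
did([-1.8,-15.2,0,0,0,7.2]);did([-.2,-6,0,0,0,2.8]); st(); d=shot('wrist','w19')
for yd in np.arange(-.005,-0.2,-0.025):
    print(round(yd,3),row(tgt(yd,-22,45,67),yd-np.pi/2)[[0,1,2,5]].round(1).tolist())
E
```

```text
cmd [ 595.23 -146.22   66.81] [ 3.1416 -0.     -1.5258]
cmd [ 601.21 -145.75   66.81] [-3.1416 -0.     -1.5746]
t 21.72 pos [ 600.11 -145.26   66.38] rot [ 3.1395e+00  1.0000e-03 -1.5758e+00] F [-4.45  0.9   0.09] T [0.28 0.85 0.05] w -0.3
-0.005 [-0.8, -0.1, -0.2, 0.1]
-0.03 [-1.3, -3.1, -0.2, 1.5]
-0.055 [-1.7, -6.2, -0.2, 2.9]
-0.08 [-2.1, -9.2, -0.2, 4.4]
-0.105 [-2.3, -12.3, -0.2, 5.8]
-0.13 [-2.5, -15.4, -0.2, 7.2]
-0.155 [-2.7, -18.4, -0.2, 8.7]
-0.18 [-2.7, -21.5, -0.2, 10.1]
```

View pics/w19.png

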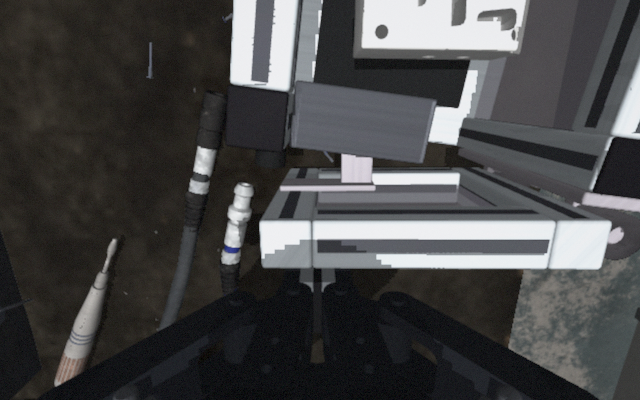

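>>> {"op": "arm_command", "data": {
  "rows": [
    [[-0.2,-1,0,0,0,0.5],[-0.4,-2,0,0,0,1],[-0.6,-3,0,0,0,1.5],[-0.6,-3,0,0,0,1.5]]
  ]
}}

```text
clock: 22.1
eef_pos: [605.0, -145.2, 66.8]
tool_rot: [-3.14, -0.001, -1.602]
force: [-1.9, 1.0, -1.2]
width: -0.3
```

>>> {"op": "arm_command", "data": {
  "rows": [
    [[-0.2,-1,0,0,0,0.5],[-0.3,-2,0,0,0,1],[-0.4,-3,0,0,0,1.5],[-0.4,-3,0,0,0,1.5]]
  ]
}}

```text
clock: 22.43
eef_pos: [608.0, -145.2, 67.0]
tool_rot: [-3.14, -0.001, -1.628]
force: [-1.1, 0.6, -0.1]
width: -0.1
```

```bash
python3 - <<'E'
from mv import *
did([-.6,-3,0,0,0,1.5]);did([-.4,-3,0,0,0,1.5]); st(); d=shot('wrist','w20')
E
```

```text
cmd [ 604.22 -145.16   66.81] [-3.1416 -0.     -1.6008]
cmd [ 607.23 -144.85   66.81] [-3.1416  0.     -1.627 ]
t 22.43 pos [ 608.   -145.2    66.98] rot [-3.1402e+00 -7.0000e-04 -1.6281e+00] F [-1.11  0.57 -0.12] T [0.1  0.21 0.05] w -0.1
```

View pics/w20.png

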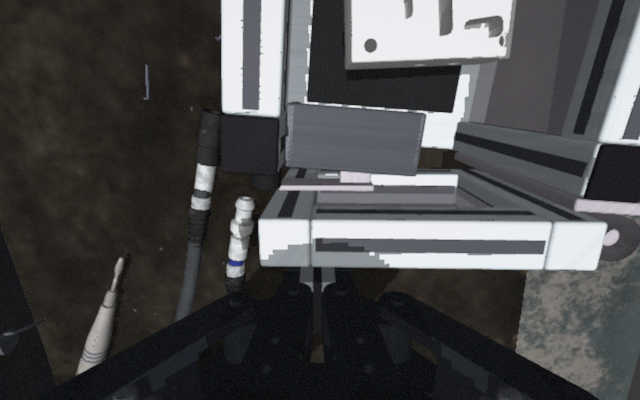

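>>> {"op": "arm_command", "data": {
  "rows": [
    [[-0.1,-1,0,0,0,0.5],[-0.3,-2,0,0,0,1],[-0.4,-3,0,0,0,1.5],[-0.4,-3,0,0,0,1.5]]
  ]
}}

```text
clock: 22.82
eef_pos: [611.0, -145.0, 67.0]
tool_rot: [-3.14, -0.001, -1.654]
force: [0.6, 0.5, 1.3]
width: 0.1
```

>>> {"op": "arm_command", "data": {
  "rows": [
    [[-0.1,-1,0,0,0,0.5],[-0.2,-2,0,0,0,1],[-0.2,-3,0,0,0,1.4],[-0.2,-3,0,0,0,1.4]]
  ]
}}

```text
clock: 23.15
eef_pos: [613.7, -144.8, 66.9]
tool_rot: [-3.141, -0.0, -1.679]
force: [-0.0, -0.7, -0.3]
width: -0.0
```

```bash
python3 - <<'E'
from mv import *
did([-.4,-3,0,0,0,1.5]);did([-.2,-3,0,0,0,1.4]); st(); d=shot('wrist','w21')
E
```

```text
cmd [ 610.24 -144.62   66.81] [-3.1416 -0.     -1.6532]
cmd [ 613.25 -144.67   66.81] [-3.1416  0.     -1.6776]
t 23.15 pos [ 613.73 -144.79   66.9 ] rot [-3.1408e+00 -3.0000e-04 -1.6785e+00] F [-0.04 -0.67 -0.31] T [0.01 0.01 0.02] w -0.0
```

View pics/w21.png

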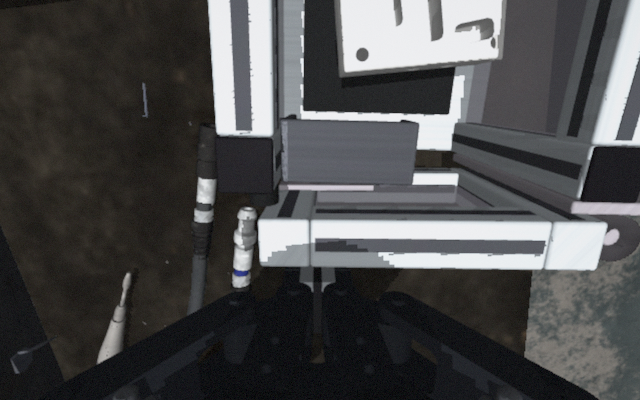

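>>> {"op": "arm_command", "data": {
  "rows": [
    [[0,-1,0,0,0,0.5],[0,-2,0,0,0,1],[0,-3,0,0,0,1.5],[0,-3,0,0,0,1.5]]
  ]
}}

```text
clock: 23.53
eef_pos: [616.3, -145.0, 66.7]
tool_rot: [3.142, -0.0, -1.705]
force: [-0.6, 0.4, 0.2]
width: -0.1
```

>>> {"op": "arm_command", "data": {
  "rows": [
    [[0,-0.5,0,0,0,0],[0,-1,0,0,0,0],[0,-1.5,0,0,0,0],[0,-1.5,0,0,0,0]]
  ]
}}

```text
clock: 23.87
eef_pos: [616.5, -145.0, 66.6]
tool_rot: [3.139, 0.001, -1.705]
force: [-3.0, 0.3, 1.5]
width: -0.3
```

```bash
python3 - <<'E'
from mv import *
did([0,-3,0,0,0,1.5]);did([0,-1.5,0,0,0,0]); st(); d=shot('wrist','w22')
P=cloud(d); m=(P[...,2]>128)&(P[...,2]<135); v,u=np.nonzero(m); k=(v>205)&(v<272)&(u>255)&(u<610); T=P[v[k],u[k]]
r=cv2.minAreaRect(T[:,:2].astype(np.float32)); print(r)
E
```

```text
cmd [ 616.23 -144.99   66.81] [-3.1416  0.     -1.7038]
cmd [ 617.72 -145.19   66.81] [-3.1416  0.     -1.7038]
t 23.87 pos [ 616.46 -145.02   66.63] rot [ 3.1394e+00  5.0000e-04 -1.7046e+00] F [-3.05  0.26  1.52] T [ 0.15  0.83 -0.01] w -0.3
((636.1807250976562, -190.03848266601562), (129.36753845214844, 26.846683502197266), 82.97679901123047)
```

View pics/w22.png

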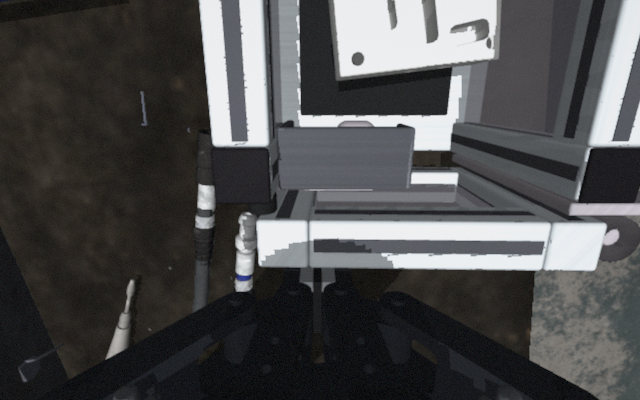

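>>> {"op": "arm_command", "data": {
  "rows": [
    [[0,-0.7,0,0,0,0.2],[0,-1.4,0,0,0,0.4],[0,-2,0,0,0,0.4],[0,-2,0,0,0,0.4]]
  ]
}}

```text
clock: 24.25
eef_pos: [616.4, -144.8, 66.5]
tool_rot: [3.136, 0.002, -1.712]
force: [-8.5, 2.5, 6.4]
width: 0.3
```

>>> {"op": "arm_command", "data": {
  "rows": [
    [[0,2,0,0,0,0],[0,6,0,0,0,0],[0,15,0,0,0,0],[0,30,0,0,0,0],[0,50,0,0,0,0],[0,60,-20,0,0,0],[0,60,-50,0,0,0],[0,60,-80,0,0,0],[0,60,-110,0,0,0],[0,60,-110,0,0,0],[0,60,-110,0,0,0]]
  ]
}}

```text
clock: 25.17
eef_pos: [562.4, -137.7, 178.8]
tool_rot: [-3.135, -0.0, -1.711]
force: [-0.4, 0.8, -0.1]
width: -0.0
```

```bash
python3 - <<'E'
from mv import *
did([0,-2,0,0,0,.4]);did([0,60,-110,0,0,0]); st(); d=shot('wrist','w23'); s=shot('scene','s23')
cv2.imwrite('pics/s23c.png',cv2.resize(s['pixels'][120:320,260:480,::-1],None,fx=3.5,fy=3))
P=cloud(d); m=(P[...,2]>128)&(P[...,2]<136)
T=P[m]; 
print(len(T),T.min(0),T.max(0))
E
```

```text
cmd [ 619.7  -145.45   66.81] [-3.1416 -0.     -1.7108]
cmd [ 560.29 -137.08  176.81] [-3.1416 -0.     -1.7108]
t 25.17 pos [ 562.43 -137.72  178.79] rot [-3.1354e+00 -5.0000e-04 -1.7110e+00] F [-0.39  0.78 -0.07] T [0.   0.02 0.01] w -0.0
10209 [ 428.57054519 -282.12330547  128.00023602] [700.05435337 158.51083846 135.66012667]
```

View pics/w23.png

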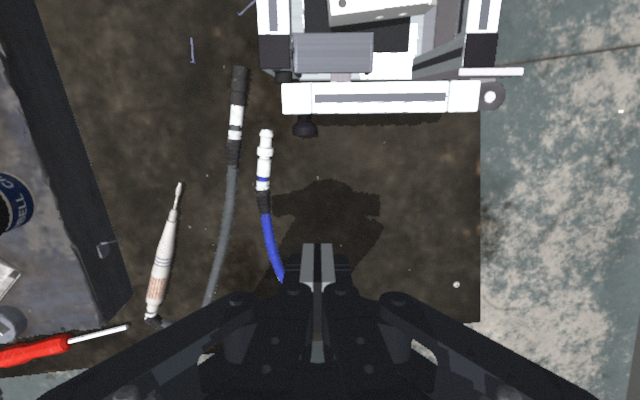

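View pics/s23c.png

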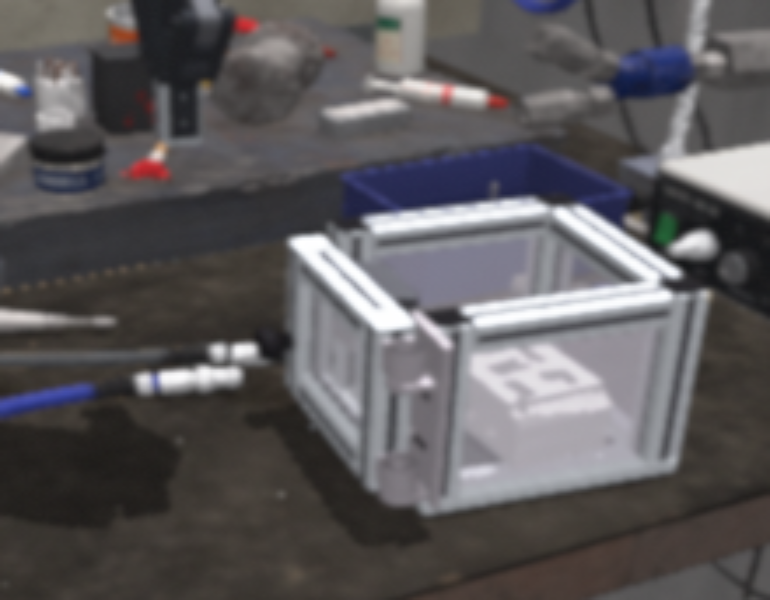

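```bash
python3 - <<'E'
from fit import *
from mv import *
d=load('w23'); P=cloud(d)
Q=P[75:118,278:482].reshape(-1,3); T=Q[(Q[:,2]>127)&(Q[:,2]<137)]
r=cv2.minAreaRect(T[:,:2].astype(np.float32)); print('rail',r,'z',np.median(T[:,2]))
for p in [(300,97),(460,97),(483,97),(500,97)]: print(p,P[p[1],p[0]].round(1))
c,s=np.cos(-.1405),np.sin(-.1405); R=np.array([[c,-s],[s,c]])
print('door centre in guard', R.T@(np.array(r[0])-[723.06,-197.84]))
print('expected nose px', proj(d,[*(np.array([723.06,-197.84])+R@[-55,25-0]),85]))
t=shot('top','t23'); cv2.imwrite('pics/t23c.png',cv2.resize(t['pixels'][100:240,320:440,::-1],None,fx=5,fy=4.2))
P=cloud(t); Q=P[180:225,340:430].reshape(-1,3); T=Q[(Q[:,2]>127)&(Q[:,2]<137)]; print(cv2.minAreaRect(T[:,:2].astype(np.float32)))
E
```

```text
rail ((634.8017578125, -189.57472229003906), (130.1940155029297, 22.835052490234375), 82.82206726074219) z 129.5823642420669
(300, 97) [ 640.6 -136.9  128.3]
(460, 97) [ 626.  -240.5  131.7]
(483, 97) [ 623.5 -259.   124.2]
(500, 97) [ 621.8 -270.8  123.3]
door centre in guard [-88.54600903  -4.17569333]
expected nose px (np.float64(333.53365356976406), np.float64(49.17907361891491))
((661.2774658203125, -121.61064910888672), (13.237570762634277, 3.820472002029419), 87.55384063720703)
```

View pics/t23c.png

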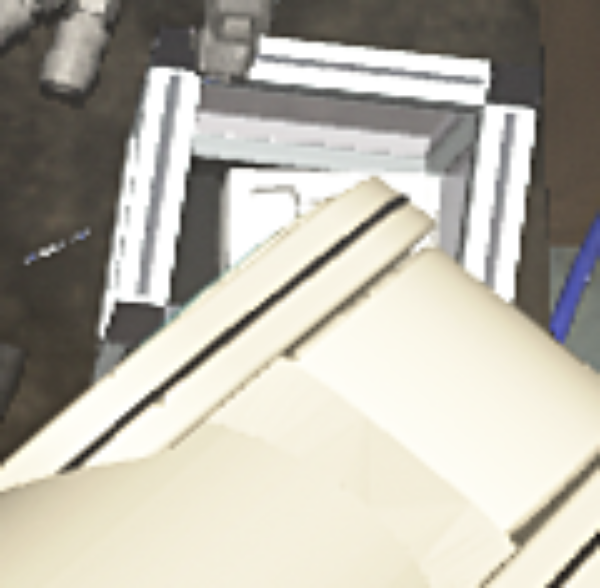

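>>> {"op": "arm_command", "data": {
  "rows": [
    [[0,30,0,0,0,0],[-20,65,0,0,0,0],[-55,90,0,0,0,0],[-90,110,0,0,0,0],[-130,120,0,0,0,0],[-170,120,0,0,0,0],[-210,120,0,0,0,0],[-250,120,0,0,0,0],[-250,120,0,0,0,0],[-250,120,0,0,0,0]]
  ]
}}

```text
clock: 26.15
eef_pos: [475.8, 129.8, 175.3]
tool_rot: [3.14, -0.002, -1.705]
force: [-0.7, -0.5, 0.4]
width: -0.1
```

```bash
python3 - <<'E'
from fit import *
from mv import *
did([-250,120,0,0,0,0]); st()
t=shot('top','t24'); cv2.imwrite('pics/t24c.png',cv2.resize(t['pixels'][100:240,320:440,::-1],None,fx=5,fy=4.2)); shot('scene','s24')
P=cloud(t); Q=P[180:225,340:430].reshape(-1,3); T=Q[(Q[:,2]>127)&(Q[:,2]<137)]; print(len(T))
def dist(L,bx,by):
    dx=np.maximum(np.abs(L[:,0])-bx,0); dy=np.maximum(np.abs(L[:,1])-by,0); return dx**2+dy**2
x0=[631,-189,-.14]
c,s=np.cos(-.1405),np.sin(-.1405); R=np.array([[c,-s],[s,c]])
L=(T[:,:2]-[723.06,-197.84])@R; T=T[(L[:,0]<-79)&(L[:,1]<62)&(L[:,1]>-69)]
r=cv2.minAreaRect(T[:,:2].astype(np.float32)); print(r,len(T), R.T@(np.array(r[0])-[723.06,-197.84]),np.median(T[:,2]))
g0=load('top0')['pixels'].astype(int); g1=t['pixels'].astype(int)
df=np.abs(g0-g1).sum(2)
for n,b in [('insert',(365,405,138,172)),('jar',(190,225,203,235)),('grinder',(238,282,232,310))]: print(n,df[b[2]:b[3],b[0]:b[1]].mean())
E
```

```text
cmd [476.34 127.22 176.81] [-3.1416  0.     -1.7108]
t 26.15 pos [475.79 129.8  175.32] rot [ 3.1400e+00 -1.5000e-03 -1.7054e+00] F [-0.71 -0.5   0.38] T [-0.05  0.02 -0.04] w -0.1
942
((632.1381225585938, -188.4818115234375), (129.45729064941406, 20.315505981445312), 82.88929748535156) 714 [-91.33644635  -3.4665627 ] 130.32141399411648
insert 1.9941176470588236
jar 6.797321428571428
grinder 17.940850815850816
```

View pics/t24c.png

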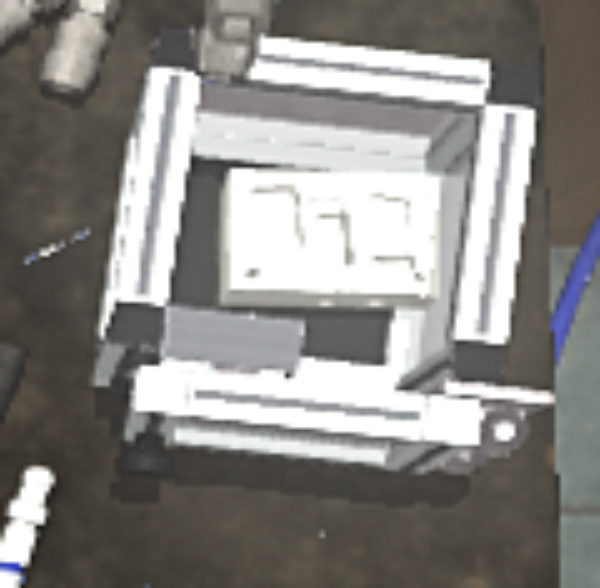

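View pics/s24.png

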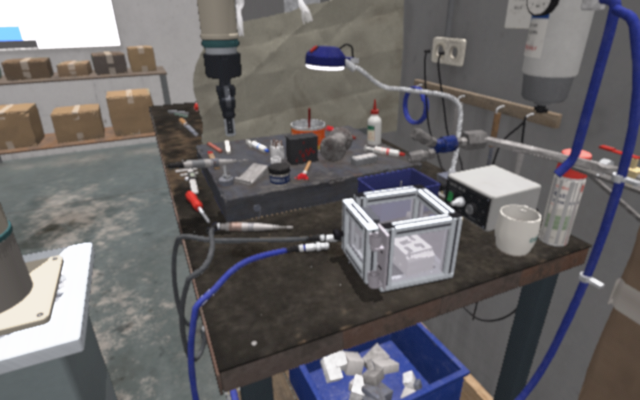

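```bash
python3 - <<'E'
from mv import *
order.finish_job(); st()
E
```

```text
the job is handed in; nothing more can be done
the job is handed in; nothing more can be done
```

I hung the door on both pins standing open, swung it shut past the catch roller, let go, and handed the job in at about 26 s of the 72 s allowed.

**How it went**
- **Grip:** The first grip closed on air. The cameras showed the real fingertips about 38 mm behind the stated TCP, so I opened, went 38 mm lower and gripped the rail.
- **Hanging:** I centred the upper knuckle by looking through its bore with the wrist camera, to about 0.2 mm. I then lowered until the shoulders took the weight, with about 6 to 7 N on the pins, and released. The hinge plate sat near the outer end of its slots, at a shift of roughly 12 to 15 mm.
- **Shutting:** I pushed on the outer face with closed fingers. The highest readings were about 4.5 N at the roller and 8.5 N on the stops. The force fell to zero as the tongue passed the roller, and the door then stopped firmly.

**Last checks**
- The door is parallel with the guard to about 0.015 rad, and its top is at 130.3 mm (132 mm expected). The guard's 132 mm top rails also measured about 1 mm low, at 131.1 mm, so I take the door as home.
- The insert and the jar look unmoved in before-and-after top images.
- The arm is clear of everything.

**Not fully confirmed**
- **Door position:** the cameras put the door 1.5 to 2 mm farther in than nominal, but the pins measured off by about the same amount, so I put this down to camera calibration.
- **Catch roller:** I never saw the roller itself. That it dropped is inferred from the force and the door's final position.
- **Grinder:** its before-and-after comparison was spoiled, probably by the arm in view. It looks undisturbed in the last scene view.

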